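# Refit the retaining ring on a banker turntable's spindle

### The job

The disc is off the banker turntable and the spring retaining ring has to go back on its spindle. With the circlip pliers from the rack, pick the ring up by its two eyes, spread it no more than it needs to pass over the spindle's head, lower it on to the sprung thrust washer, press that down just far enough with the ring to free the groove under the head, and keep it there while you let the ring close fully into the groove - without leaning hard on it. Handle the ring with the pliers alone, stand the pliers back upright in their slot in the rack, and leave the other things on the bench where they lie.

Things in the scene. Friction and masses are not known exactly. Their poses are not given: they have to be found in the camera images.
- turntable: Banker turntable without its disc, fixed: dark cast-iron drum 218 mm across (foot 248 mm), 60 mm high; on its +y side a worm housing and crank with wooden grip (to 0.22 m from the axis, 120 mm high); on top a toothed bronze worm wheel 172 mm across, then the thrust washer and the spindle. Origin: underside, on the vertical spindle axis.
- spindle (a point): Point on the spindle axis 85 mm above the bench, 7 mm below the underside of the spindle's head. Between the head and the washer the spindle has the groove for the ring, 56 mm in diameter. Spindle and washer are greased.
- washer: Steel thrust washer round the spindle, 94 mm across, 4 mm thick, held up by a wave spring. Origin: centre of its upper face, at first 4.4 mm above the point spindle. It starts to give at 4 N, sinks 1 mm per 4 N more and is solid 4.2 mm lower, at 21 N; over 22 N is too much for the spring.
- spindle_top (a point): Centre of the spindle's flat top, 27 mm above the point spindle. The head is 60 mm in diameter and 8 mm high (its underside 20 mm below this point); above it the spindle tapers over 12 mm to 48 mm across. As the washer stands there is only 2.6 mm between it and the head: it must be pressed down by about 3 mm, with 15 to 16 N, to let the 5 mm ring in.
- ring: Bright spring-steel retaining ring (circlip) flat on the bench, 5 mm thick, 42 g; relaxed 55 mm inside, 67 mm outside; gap on its -x side between two round lugs 13.6 mm across, each with an eye. Lifted by its eyes, its back sags by 2 to 5 mm. Origin: centre of the relaxed ring at its underside; the frame moves with the ring's back; z up, eyes towards -x.
- eye_left (a point): Centre of the +y eye at the ring's upper face; a round hole 6.4 mm in diameter, right through. Eyes apart, centre to centre: 23 mm relaxed; at least 42 to 43 mm to pass the spindle's head, with about 9 N at each eye; over 54 mm the ring is overstretched; about 25 mm when closed in the groove.
- eye_right (a point): Centre of the -y eye at the ring's upper face, like eye_left. Midpoint of the eyes: 36 mm from the ring's middle when relaxed and from the spindle axis when closed in the groove; spread to 43 mm, the ring clears the head best with the midpoint 34 mm from the spindle axis.
- pliers: Straight circlip pliers for external rings, about 0.23 kg, standing in the rack with black-dipped handles up. Origin: the pivot; z up, y the way handles and jaws open. Squeezing the handles spreads the jaws evenly against a spring (11 N at 60 mm over the grips, 25 N at 30 mm). Flat undersides of the handle roots, 52 mm wide, 10 mm above the pivot, carry them on the rack.
- pliers_grip (a point): Where to grip both handles from above, across y: on the pliers' axis, 78 mm above the pivot; handles 18 mm wide in x, 65 mm over their outer faces at rest, ending 97 mm above the pivot. Opening between the gripper's pads and distance between the pins: 60:20, 56:24, 50:30, 46:34, 42:38, 38:43, 34:48, 30:52 (mm); under the ring's load some 2 mm less.
- pliers_pins (a point): Midway between the ends of the two pins at rest, 94.6 mm below the pivot. Each jaw ends in a round nose 9 mm across with a flat shoulder, from which a pin 4.2 mm thick with a conical end stands out 4.6 mm. The pins turn with the jaws: upright when 37 mm apart; spread to 46 mm they stand 2.6 mm higher than at rest.
- rack: Wooden rack fixed on the bench, 80 x 150 mm, 124 mm high: base board 14 mm thick, two uprights, top shelf 20 mm thick with a slot 14 mm wide (x) and 40 mm long (y) in its middle, through which the pliers' jaws hang. Origin: centre of its underside. In place, the pliers' pivot is 114 mm above it, the pliers' y along the rack's y.
- dummy: Mason's dummy, a blackened soft-iron mallet head 68 mm across with a wooden handle, 180 mm long, lying on the bench. To be left alone. Origin: under the joint of head and handle; head towards +x.
- rosette: Half-carved grey marble rosette, a disc 116 mm across and 28 mm thick. To be left alone. Origin: centre of its underside.
- wedge_a: Hardwood splitting wedge, 120 x 36 x 26 mm. To be left alone. Origin: centre of its underside, thin end towards +x.
- wedge_b: The other wedge, the same. To be left alone.
Mind the look-alikes: they are no part of the job. Of the things shaped like the pliers, the black one is meant.

How it is judged:
By the outcome, as a careful person would: the job done as asked, in the order asked, and still so for the second after the job is handed in, with the robot touching nothing.
It also fails if it takes over 70 s, if anything falls off the work surface, if the arm or the gripper's body presses on something with over 40 N, if the wrist force passes 120 N, or if a joint passes its speed limit or range.

### The arm

A 6-joint arm with a two-finger parallel gripper is mounted at the origin on the work surface. World frame = base frame: x ahead of the robot, y to its left, z up, the work surface at z = 0. Lengths are in m, angles in rad, forces in N, time in s.
With the tool pointing down it reaches from about 0.35 to 0.725 m from the base axis. Payload 6 kg.
Tool frame: the origin (TCP) lies between the finger pads; the fingertips stand 17 mm ahead of it and the grasp point (between the pads) lies 2 mm behind it (env.tip_extent is the distance from the TCP to the fingertips, in m); z points along the fingers, y is the line along which they close (so a half turn about z gives the same grasp; the last joint's range is limited). The gripper opens to 85 mm and grips with 20 to 120 N. Pads are 22 mm wide; open, the fingers measure 114 mm over their backs; the gripper's body (76 mm by 85 mm) begins 54 mm behind the grasp point. The pads swing forward as they close: fully open they stand 13 mm farther back than shut.
Start: joints at [1.607, 0.04, 0.085, 0, -1.615, -0.334], TCP at [0.176, 0.574, 0.248] pointing down, gripper open.
Joint ranges: [-2.56, 2.56], [-1.29, 2.01], [-1.08, 1.49], [-3.29, 1.98], [-2.81, -0.18], [-2.99, 2.99]. Speed limits (rad/s): [2.57, 2.57, 3.01, 3.14, 3.14, 3.14].

### API

Orientations are given as a 3x3 rotation matrix whose columns are the frame's x, y, z axes.
In Python, from workcell import env, solve_ik, status, vision, order gives the robot as it stands. The module is installed in compiled form; this text tells all that it offers. Calls block until the motion is done:
- env.goto(position, orientation): joint-space move of the TCP to a pose.
- env.movel(position, ori=None, v=0.15): straight line of the TCP; ori=None keeps the orientation; v is the mean speed in m/s.
- env.set_joints(angles): joint-space move.
- env.open_gripper() and env.grasp(strength=None): open the fingers fully, or close them until they stop; strength is the grip in N (None keeps the last).
- env.wait(seconds).
- solve_ik(position, orientation): joint angles nearest the present ones, or None.
- status.state(): the state.
- vision.get_image(name): name is "side" or "top"; returns a dict with "frame" (420x560x3 uint8, red, green, blue), "z_map" (420x560 float32, m along the optical axis (not along the pixel's ray), 0 where there is no reading), "mtx" (3x3 intrinsics, pixels), "xyz" and "attitude" of the camera in the world. Camera axes: x right, y down, z forward; pixel columns grow to the right and rows downward; lengths in m; the calibration is good to about 2 mm. A picture is of the moment at which its call begins.
A pose or a line that the arm cannot do raises env.MotionError and nothing moves.
- order.finish_job(): hands the job in; it is judged then, once.
The state is a dict: "clock": time; "joint_positions": joint angles; "joint_velocities": joint speeds; "joint_torque": joint torques, N m; "tool_pos": TCP position; "orientation": TCP orientation; "contact_force": force on the tool from outside, world axes, zero at the start; "torque": the same for the moment, N m; "gripper_width": finger opening in m; "finger_force": force on a finger pad.
Only numpy, scipy, OpenCV 4.12 (cv2) and the standard library are available. Lean on these libraries where they do the work, as an engineer would, in place of code of your own. Each camera call takes 0.05 s, during which the arm holds its last target. There are 200 camera calls.

## Working session

There is one attempt and no reset: what is moved stays moved. The work goes in short steps, each a Python script; the robot and the scene stay as the last script left them, time stands still between calls to the robot, and variables do not carry over. Pictures are saved under pics/ and viewed, at most 10 in all, crops included, and the job is handed in when it is done.

```bash
mkdir -p pics; ls; cat > h.py <<'E'
import numpy as np, cv2
from workcell import env, solve_ik, status, vision, order
def shot(n):
    d=vision.get_image(n); return d
def save(d,fn,box=None,s=1):
    im=d["frame"][:,:,::-1]
    if box: im=im[box[1]:box[3],box[0]:box[2]]
    cv2.imwrite("pics/"+fn,cv2.resize(im,None,fx=s,fy=s,interpolation=cv2.INTER_CUBIC))
def p3(d,u,v,z=None):
    """pixel -> world: with depth or by plane at height z"""
    K=np.array(d["mtx"]);R=np.array(d["attitude"]);t=np.array(d["xyz"])
    r=np.linalg.solve(K,[u,v,1.0])
    if z is None: return t+R@(r*d["z_map"][int(round(v)),int(round(u))])
    w=R@r; return t+w*(z-t[2])/w[2]
def proj(d,P):
    K=np.array(d["mtx"]);R=np.array(d["attitude"]);t=np.array(d["xyz"])
    q=K@(R.T@(np.array(P)-t)); return q[:2]/q[2]
E
python3 - <<'E'
from h import *
import pickle
for n in("top","side"):
    d=shot(n);save(d,n+"0.png",s=1.4);print(n,d["mtx"],d["xyz"],d["attitude"]);pickle.dump(d,open(n+"0.pkl","wb"))
s=status.state();print(s)
E
```

```text
pics
top [[528.17631145   0.         277.01111199]
 [  0.         528.17631145 215.46853051]
 [  0.           0.           1.        ]] [ 0.43552193 -0.13295129  1.25716793] [[ 0.02781765 -0.99283993  0.11616822]
 [-0.99961123 -0.0274093   0.00511149]
 [-0.0018908  -0.11626524 -0.9932164 ]]
side [[478.01922855   0.         281.65333573]
 [  0.         478.01922855 213.75280435]
 [  0.           0.           1.        ]] [0.24686631 0.60470293 0.65444578] [[-0.93577333 -0.17641634  0.30529583]
 [-0.35207857  0.51466375 -0.78176845]
 [-0.01920797 -0.83904619 -0.54372102]]
{'clock': 0.1, 'joint_positions': array([ 1.60667053e+00,  4.07599600e-02,  8.39202373e-02, -4.11370654e-04,
       -1.61549389e+00, -3.33679891e-01]), 'joint_velocities': array([-0.00037298, -0.00061886,  0.00213327,  0.00259968, -0.00013092,
       -0.00084269]), 'joint_torque': array([-5.00116599e-03, -3.69350302e+01,  3.48279297e+01,  6.95197061e+00,
       -4.65370293e-03, -1.40953905e-06]), 'tool_pos': array([0.17591333, 0.57335669, 0.2473787 ]), 'orientation': array([[ 9.55987974e-01, -2.93405636e-01, -3.55558111e-04],
       [-2.93405828e-01, -9.55986723e-01, -1.55104119e-03],
       [ 1.15175393e-04,  1.58709955e-03, -9.99998734e-01]]), 'contact_force': array([-0.45115848,  0.73111639,  0.5179387 ]), 'torque': array([-0.05181105,  0.0040211 ,  0.01965998]), 'finger_force': 0.0, 'gripper_width': 0.08551146424228223}
```

View pics/top0.png

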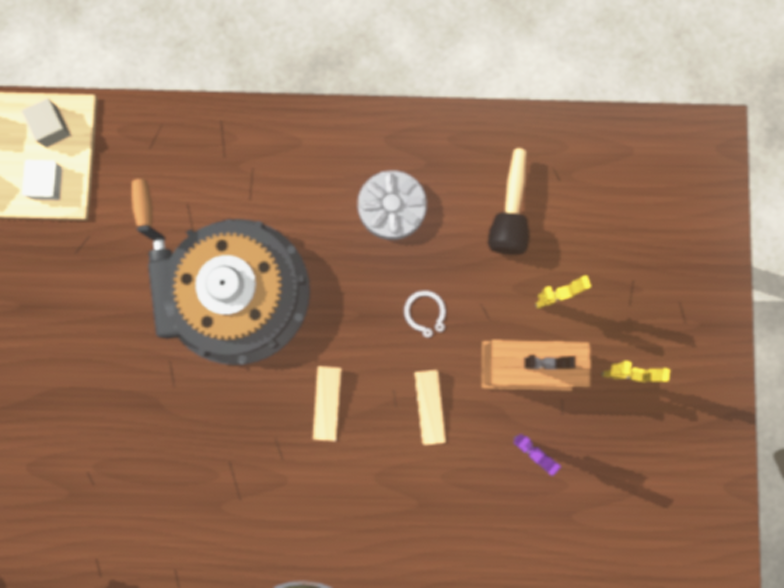

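View pics/side0.png

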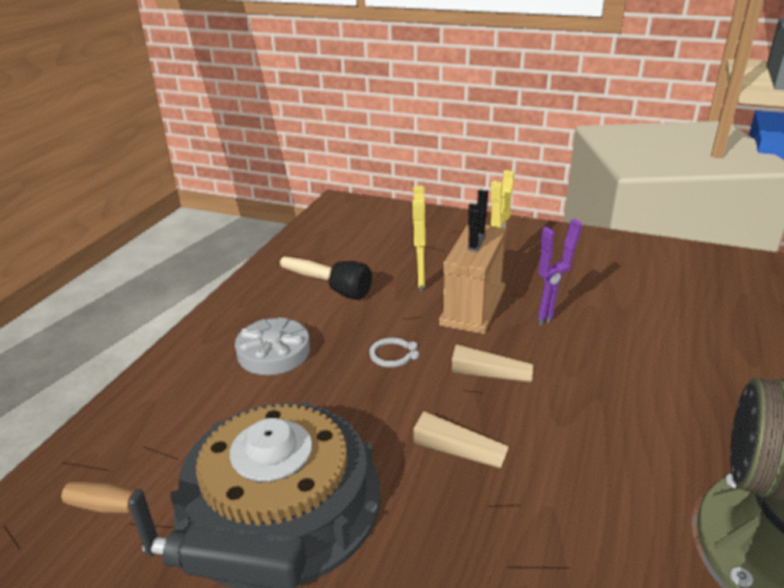

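The top view shows the turntable spindle at about (222,283), the ring at (425,312) with its lugs at (427,332) and (440,326), and the black pliers in the rack at (550,362), all in 1.4x pixels. The side view agrees. Next I'll enlarge these areas.

```bash
python3 - <<'E'
from h import *
import pickle
T=pickle.load(open("top0.pkl","rb"));S=pickle.load(open("side0.pkl","rb"))
def c(d,x,y,w,h,s): return cv2.resize(d["frame"][y:y+h,x:x+w,::-1],(w*s,h*s),interpolation=cv2.INTER_CUBIC)
# each 400x300
a=c(T,283,203,40,30,10);b=c(S,260,235,40,30,10);e=c(T,128,172,64,48,0+6)
e=cv2.resize(e,(400,300));f=c(T,340,236,80,60,5)
cv2.imwrite("pics/m1.png",np.vstack([np.hstack([a,b]),np.hstack([e,f])]))
E
```

```text
(no output)
```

View pics/m1.png

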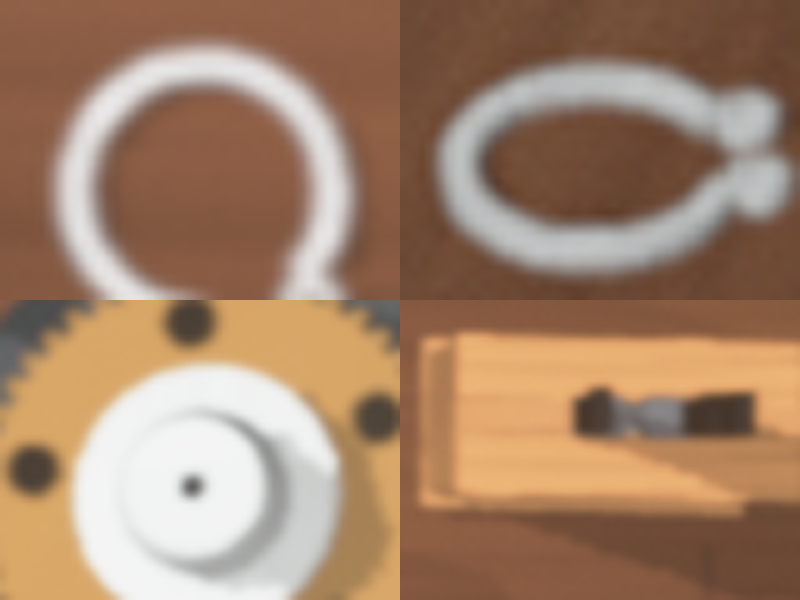

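```bash
cat > fit.py <<'E'
from h import *
import pickle
from scipy.optimize import minimize
def ringfit(d,box,x0,half=11.5):
    # soft-mask fit of annulus+lugs at upper face z=5mm; (x,y,yaw); yaw=0 eyes to -x
    x,y,w,h=box;g=d["frame"][y:y+h,x:x+w].astype(float)
    sat=g[:,:,2]-0.6*g[:,:,0]  # bright grey vs brown
    bg=np.percentile(sat,10);fg=np.percentile(sat,97);I=np.clip((sat-bg)/(fg-bg),0,1)
    ss=4;uu,vv=np.meshgrid(x-.5+(np.arange(w*ss)+.5)/ss,y-.5+(np.arange(h*ss)+.5)/ss)
    K=np.array(d["mtx"]);R=np.array(d["attitude"]);t=np.array(d["xyz"])
    r=R@np.linalg.solve(K,np.stack([uu.ravel(),vv.ravel(),np.ones(uu.size)]))
    P=[(t[:,None]+r*(z-t[2])/r[2])[:2].T for z in (0.005,0.0)]
    def mask(q,p):
        c,s=np.cos(p[2]),np.sin(p[2]);l=(q-p[:2])@np.array([[c,-s],[s,c]])
        rr=np.hypot(*l.T)
        ang=np.abs(np.arctan2(l[:,1],-l[:,0]))
        sd=np.where(ang>0.32,np.maximum(.0275-rr,rr-.0335),1)
        for k in(1,-1): sd=np.minimum(sd,np.hypot(l[:,0]+.036,l[:,1]-k*half*1e-3)-.0068)
        return 1/(1+np.exp(sd/3e-4))
    def cost(p):
        m=np.maximum(mask(P[0],p),mask(P[1],p)).reshape(h,ss,w,ss).mean((1,3))
        return ((cv2.GaussianBlur(m,(0,0),.7)-I)**2).sum()
    best=min((minimize(cost,[x0[0],x0[1],a],method="Nelder-Mead",options=dict(initial_simplex=[[x0[0],x0[1],a],[x0[0]+.005,x0[1],a],[x0[0],x0[1]+.005,a],[x0[0],x0[1],a+.2]],xatol=1e-5,fatol=1e-3)) for a in(-.5,0,.5,1)),key=lambda o:o.fun)
    return best.x,best.fun,(I**2).sum()
E
python3 - <<'E'
from fit import *
T=pickle.load(open("top0.pkl","rb"));S=pickle.load(open("side0.pkl","rb"))
a=p3(T,303,222,0.005)[:2];print("approx",a)
for d,b in((T,(280,200,46,46)),(S,(256,232,52,36))):
    p,f,n=ringfit(d,b,a);print(p.round(4),f,n)
    c,s=np.cos(p[2]),np.sin(p[2])
    for k in(1,-1): print(" eye",(p[0]+c*-.036-s*k*.0115).round(4),(p[1]+s*-.036+c*k*.0115).round(4))
print("spindle top T",p3(T,157.9,201.4,.112),p3(T,158,201.5)," S",p3(S,191.2,309.1,.112),p3(S,191,309))
# washer centre from white mask, top
# pliers: dark points above z 0.13 near rack
for n,d in(("T",T),("S",S)):
    v,u=np.mgrid[0:420,0:560];K=np.array(d["mtx"]);R=np.array(d["attitude"]);t=np.array(d["xyz"])
    r=np.linalg.solve(K,np.stack([u.ravel(),v.ravel(),np.ones(u.size)]))*d["z_map"].ravel();W=(t[:,None]+R@r).T
    col=d["frame"].reshape(-1,3).astype(float);ok=d["z_map"].ravel()>0
    m=ok&(W[:,2]>.135)&(W[:,2]<.23)&(abs(W[:,0]-.33)<.08)&(W[:,1]<-.25)&(W[:,1]>-.5)&(col.max(1)<70)
    print(n,m.sum())
    if m.sum():
        q=W[m];print(q.min(0).round(4),q.max(0).round(4),q.mean(0).round(4))
        h=q[q[:,2]>.19];print("high",len(h),h.min(0).round(4) if len(h) else "",h.max(0).round(4) if len(h) else "")
    m=ok&(abs(W[:,2]-.124)<.003)&(abs(W[:,0]-.33)<.1)&(W[:,1]<-.2)&(W[:,1]>-.55)&(col[:,0]>120)&(col[:,2]<150)
    q=W[m][:,:2].astype(np.float32)
    if len(q): print("rack top",len(q),cv2.minAreaRect(q),W[m][:,2].mean())
E
```

```text
approx [ 0.56802043 -0.18885784]
[ 0.5691 -0.1887  0.4657] 33.08181556958671 278.7320761245675
 eye 0.5317 -0.1946
 eye 0.5421 -0.2151
[ 0.5649 -0.1873  0.4606] 17.624178870985574 282.53422222222224
 eye 0.5276 -0.193
 eye 0.5378 -0.2136
spindle top T [0.59328045 0.13464729 0.112     ] [0.59310088 0.13447633 0.11174267]  S [0.58974874 0.13506576 0.112     ] [0.58945969 0.13594114 0.11311654]
T 0
rack top 2 ((0.369104266166687, -0.3328593969345093), (0.0029104691930115223, 0.0), 139.7376251220703) 0.12204099646542688
S 0
rack top 1 ((0.3526085615158081, -0.31979188323020935), (0.0, 0.0), 0.0) 0.12179194128256443
```

```bash
cat > rk.py <<'E'
from h import *
def cloud(d):
    v,u=np.mgrid[0:420,0:560];K=np.array(d["mtx"]);R=np.array(d["attitude"]);t=np.array(d["xyz"])
    r=np.linalg.solve(K,np.stack([u.ravel(),v.ravel(),np.ones(u.size)]))*d["z_map"].ravel()
    return (t[:,None]+R@r).T, d["frame"].reshape(-1,3).astype(float), d["z_map"].ravel()>0
E
python3 - <<'E'
from rk import *
import pickle
for n in("top","side"):
    d=pickle.load(open(n+"0.pkl","rb"));W,col,ok=cloud(d);print(n,p3(d,*((393,258) if n=="top" else (343,155)),.21))
    reg=ok&(abs(W[:,0]-.47)<.09)&(W[:,1]<-.27)&(W[:,1]>-.55)
    m=reg&(W[:,2]>.13)&(col.max(1)<80)
    q=W[m];print(m.sum(),q.min(0).round(4),q.max(0).round(4),q.mean(0).round(4))
    for lo,hi in((.13,.15),(.15,.17),(.17,.19),(.19,.2),(.2,.215),(.215,.24)):
        h=q[(q[:,2]>lo)&(q[:,2]<hi)]
        if len(h):print(lo,len(h),np.percentile(h,5,0).round(4),np.percentile(h,95,0).round(4),cv2.minAreaRect(h[:,:2].astype(np.float32)))
    m=reg&(abs(W[:,2]-.124)<.004)&(col[:,0]>120)
    q=W[m]
    if len(q): print("rack top",len(q),cv2.minAreaRect(q[:,:2].astype(np.float32)),q[:,2].mean())
E
```

```text
top [ 0.47971465 -0.35910426  0.21      ]
91 [ 0.4731 -0.3892  0.1392] [ 0.4857 -0.3304  0.2131] [ 0.4797 -0.3703  0.185 ]
0.13 7 [ 0.4765 -0.3836  0.14  ] [ 0.4842 -0.3824  0.1486] ((0.4806780517101288, -0.3829353451728821), (0.001060059992596507, 0.008535576052963734), 85.05180358886719)
0.15 15 [ 0.4757 -0.3836  0.1518] [ 0.4836 -0.3353  0.1688] ((0.4796612560749054, -0.35943835973739624), (0.008694371208548546, 0.04850112274289131), 2.0453526973724365)
0.17 25 [ 0.4755 -0.386   0.1704] [ 0.4856 -0.3443  0.1876] ((0.4819938838481903, -0.36053743958473206), (0.05150948092341423, 0.010298306122422218), 86.43975830078125)
0.19 13 [ 0.4751 -0.3877  0.1909] [ 0.485  -0.3636  0.1988] ((0.4773145616054535, -0.36008498072624207), (0.00999398436397314, 0.056410618126392365), 5.9886369705200195)
0.2 31 [ 0.4739 -0.389   0.2012] [ 0.4839 -0.3308  0.2113] ((0.4788174629211426, -0.3597486615180969), (0.01010286994278431, 0.058914415538311005), 1.2756379842758179)
rack top 1789 ((0.4808422029018402, -0.40537357330322266), (0.06794077903032303, 0.23508036136627197), 0.39413049817085266) 0.124459
[... 425 characters left out ...]
57796, 0.014581622555851936), 88.54985809326172)
0.17 107 [ 0.4674 -0.384   0.1709] [ 0.4835 -0.3284  0.1888] ((0.47614946961402893, -0.3564792573451996), (0.018381141126155853, 0.058881957083940506), 0.6251527667045593)
0.19 61 [ 0.4684 -0.3866  0.1903] [ 0.4825 -0.3264  0.1992] ((0.4762237071990967, -0.356563001871109), (0.017899807542562485, 0.06138068810105324), 1.2130889892578125)
0.2 63 [ 0.4678 -0.3852  0.2004] [ 0.4821 -0.3255  0.2107] ((0.47442299127578735, -0.35524603724479675), (0.06068839132785797, 0.016682900488376617), 87.92076110839844)
rack top 781 ((0.47626474499702454, -0.4037984013557434), (0.06863562762737274, 0.24408742785453796), 0.14558331668376923) 0.12455832484306421
```

```bash
cat >> h.py <<'E'
def R(yaw): c,s=np.cos(yaw),np.sin(yaw); return np.array([[c,s,0],[s,-c,0],[0,0,-1.]])
def st(msg=""):
    s=status.state(); print(msg,"t%.2f"%s["clock"],"p",np.round(s["tool_pos"],4),"w%.1f"%(1e3*s["gripper_width"]),"ff%.1f"%s["finger_force"],"F",np.round(s["contact_force"],1),"M",np.round(s["torque"],2)); return s
def g(n,show=True):
    env.grasp(n); return st("g%s"%n)
E
python3 - <<'E'
from h import *
for p,y in(((.4775,-.358,.19),0),((.4775,-.358,.33),0),((.535,-.204,.3),.463),((.535,-.204,.18),.463),((.56,.12,.3),.463),((.56,.12,.3),0),((.56,.12,.3),-.4)):
    q=solve_ik(np.array(p),R(y));print(p,y,None if q is None else q.round(2))
E
```

```text
(0.4775, -0.358, 0.19) 0 [-0.31  0.03 -0.03  0.   -1.51  1.88]
(0.4775, -0.358, 0.33) 0 [-0.31  0.06  0.25  0.   -1.77  1.88]
(0.535, -0.204, 0.3) 0.463 [-0.01 -0.02  0.12  0.   -1.71  2.05]
(0.535, -0.204, 0.18) 0.463 [-0.01 -0.03 -0.11  0.   -1.49  2.05]
(0.56, 0.12, 0.3) 0.463 [ 0.56 -0.02  0.12  0.   -1.71  1.47]
(0.56, 0.12, 0.3) 0 [ 0.56 -0.02  0.12  0.   -1.71  1.01]
(0.56, 0.12, 0.3) -0.4 [ 0.56 -0.02  0.12  0.   -1.71  0.61]
```

```bash
python3 - <<'E'
from h import *
env.goto(np.array([.4775,-.358,.31]),R(0));st()
env.movel(np.array([.4775,-.358,.19]),v=.12);st("down")
g(20)
E
```

```text
t3.52 p [ 0.4779 -0.3575  0.3099] w85.4 ff0.0 F [-0.5  0.  -0.8] M [ 0.   -0.05  0.01]
down t4.67 p [ 0.4779 -0.3582  0.1912] w85.4 ff0.0 F [ 0.1 -0.6 -0.6] M [-0.01  0.03 -0.06]
g20 t5.16 p [ 0.4784 -0.3594  0.1954] w44.5 ff18.5 F [-2.   0.9 14.2] M [0.51 0.68 0.01]
```

```bash
python3 - <<'E'
from h import *
env.open_gripper();st()
env.movel(np.array([.4775,-.358,.164]),v=.1);st("down")
g(20)
import pickle
d=shot("side");save(d,"s1.png",box=(290,100,430,205),s=5);pickle.dump(d,open("s1.pkl","wb"))
E
```

```text
t5.64 p [ 0.4775 -0.358   0.1898] w85.1 ff0.0 F [ 0.6 -0.2 -0.2] M [0.   0.   0.05]
down t6.05 p [ 0.4771 -0.358   0.1634] w85.9 ff0.0 F [0.3 0.2 0.6] M [-0.01 -0.04  0.  ]
g20 t6.53 p [ 0.4794 -0.3594  0.17  ] w44.7 ff10.9 F [ 0.6  2.2 14.3] M [ 0.65 -0.08 -0.  ]
```

View pics/s1.png

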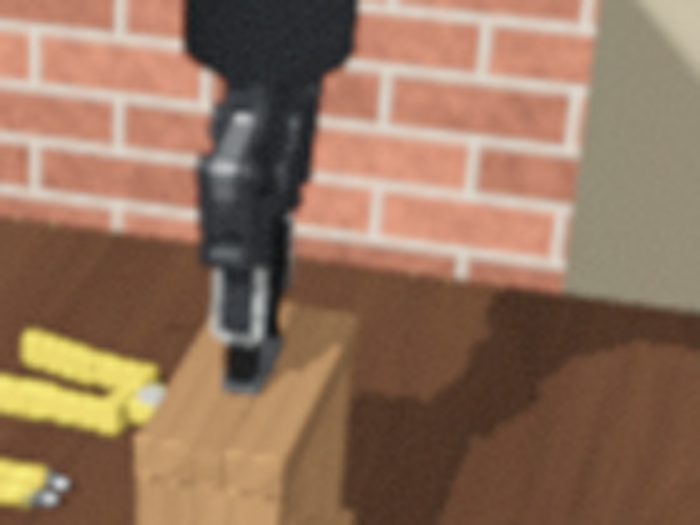

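```bash
python3 - <<'E'
from h import *
import pickle
for n in (14,8):
    env.open_gripper()
    if n==14: env.movel(np.array([.4775,-.358,.19]),v=.1)
    try: s=g(n)
    except Exception as e: print(repr(e))
d=shot("side");t=shot("top")
a=d["frame"][80:300,170:450,::-1];b=t["frame"][130:350,280:560,::-1]
cv2.imwrite("pics/c2.png",cv2.resize(np.hstack([a,b]),None,fx=1.42,fy=1.42,interpolation=cv2.INTER_CUBIC))
E
```

```text
g14 t7.95 p [ 0.4781 -0.3595  0.1942] w43.7 ff18.9 F [-1.7  0.3 13.5] M [0.02 0.61 0.  ]
g8 t8.92 p [ 0.4784 -0.3595  0.1951] w44.9 ff18.8 F [-0.3  0.7 14.4] M [0.24 0.48 0.04]
```

View pics/c2.png

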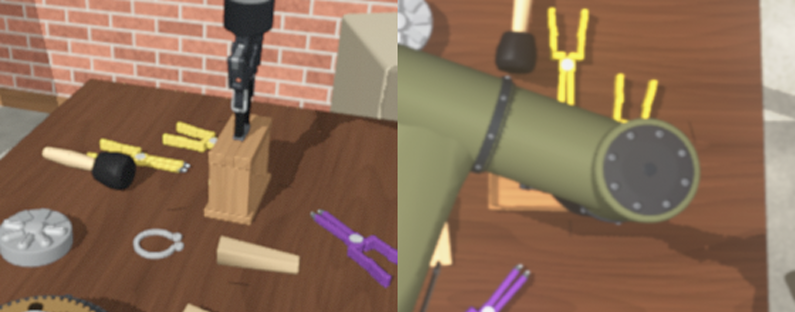

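All the free-standing decoys, including the purple pliers far from the arm, fell over on their own. The black pliers are still in the rack. The lowest usable grip is 20 N, so I'll grip lower on the handles, where the shorter lever spreads the pins less.

```bash
python3 - <<'E'
from h import *
import pickle
env.open_gripper()
env.movel(np.array([.4775,-.359,.157]),v=.1);st("down")
g(20)
env.movel(np.array([.4775,-.359,.30]),v=.12);st("up")
env.goto(np.array([.535,-.204,.25]),R(.463));st("over ring")
for n in("side","top"):
    d=shot(n);pickle.dump(d,open(n+"1.pkl","wb"))
    if n=="side": save(d,"s3.png",box=(220,100,360,275),s=3.4)
E
```

```text
down t9.98 p [ 0.4777 -0.3589  0.1572] w85.4 ff0.0 F [0.1 1.3 3.5] M [ 0.5  -0.   -0.04]
g20 t10.61 p [ 0.4794 -0.3591  0.1632] w42.9 ff9.0 F [-3.  10.6 23.8] M [ 3.99  0.69 -0.03]
up t11.95 p [ 0.4749 -0.3546  0.2696] w42.4 ff118.2 F [  1.2 -12.4 -84.1] M [-6.03 -1.4   0.09]
over ring t12.68 p [ 0.5348 -0.204   0.2494] w43.4 ff25.0 F [-0.2  0.1 -0.3] M [ 0.22 -0.   -0.08]
```

View pics/s3.png

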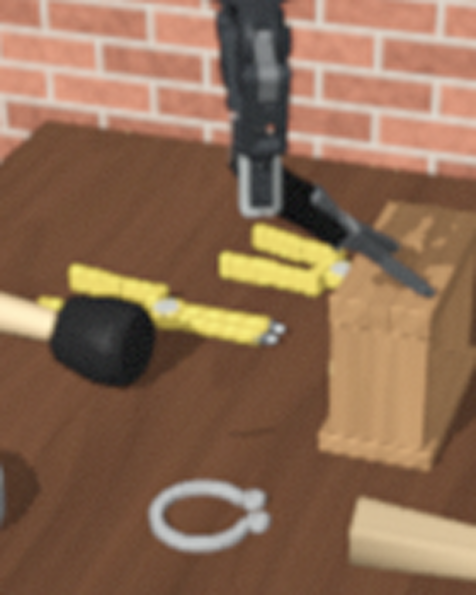

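The jaws jammed in the slot on the way out (84 N pull). The pliers are now tilted about 50° in the grip, pins towards -x, and the ring and rack are undisturbed. I'll measure the tilt and the pin spread.

```bash
python3 - <<'E'
from rk import *
import pickle
c0=np.array([.5348,-.204,.2494]);ax=R(.463)
for n in("side","top"):
    d=pickle.load(open(n+"1.pkl","rb"));W,col,ok=cloud(d)
    L=(W-c0)@ax   # tool coords
    sat=col.max(1)-col.min(1)
    m=ok&(sat<40)&(col.max(1)<190)&(np.abs(L[:,1])<.06)&(L[:,0]<-.012)&(L[:,0]>-.19)&(L[:,2]>-.06)&(L[:,2]<.17)&(W[:,2]>.03)
    q=L[m]*1e3;print(n,len(q),q.min(0).round(),q.max(0).round())
    for lo in range(-190,-10,15):
        h=q[(q[:,0]>=lo)&(q[:,0]<lo+15)]
        if len(h):print(lo,len(h),"y",np.percentile(h[:,1],[2,50,98]).round(1),"z",np.percentile(h[:,2],[5,50,95]).round(1))
E
```

```text
side 468 [-125.  -59.  -57.] [-12.  58. 122.]
-130 17 y [42.6 46.8 51.8] z [110.3 116.  120.2]
-115 34 y [37.3 42.  47.4] z [ 95.1 103.7 110.7]
-100 36 y [32.8 36.5 41. ] z [ 81.2  90.  100.6]
-85 47 y [25.5 32.5 57.4] z [64.  73.3 83.3]
-70 50 y [ 3.8 19.4 48.1] z [43. 54. 69.]
-55 103 y [-4.1  4.2 39.3] z [31.5 40.7 54.2]
-40 101 y [-12.6  -5.   34.7] z [15.  27.4 41.3]
-25 80 y [-56.9 -15.5  22.1] z [-39.   13.   28.6]
top 332 [-121.  -28.  -34.] [-13.  60. 120.]
-130 8 y [52.3 54.6 57.1] z [109.9 111.6 117.9]
-115 20 y [45.5 50.  55. ] z [ 95.3 101.6 107.1]
-100 21 y [39.7 44.4 49.2] z [79.3 86.8 93.3]
-85 32 y [32.1 39.7 59.4] z [63.4 70.4 77.4]
-70 106 y [10.5 36.3 57.3] z [43.2 53.6 63.9]
-55 132 y [ 3.8 24.5 48.5] z [32.7 43.1 53. ]
-40 12 y [-1.9  1.8  9.1] z [20.5 27.3 35.8]
-25 1 y [-28.2 -28.2 -28.2] z [-34.2 -34.2 -34.2]
```

```bash
python3 - <<'E'
from rk import *
import pickle
c0=np.array([.5348,-.204,.2494]);ax=R(.463)
d=pickle.load(open("top1.pkl","rb"));W,col,ok=cloud(d);L=(W-c0)@ax
sat=col.max(1)-col.min(1)
m=ok&(sat<40)&(col.max(1)<190)&(np.abs(L[:,1])<.15)&(L[:,0]<-.012)&(L[:,0]>-.19)&(L[:,2]>-.06)&(L[:,2]<.17)&(W[:,2]>.135)
q=L[m]*1e3
for lo in range(-190,-30,15):
    h=q[(q[:,0]>=lo)&(q[:,0]<lo+15)]
    if len(h):print(lo,len(h),"y hist",np.histogram(h[:,1],np.arange(-20,150,10))[0],"z",np.percentile(h[:,2],[5,50,95]).round(1))
d=pickle.load(open("top1.pkl","rb"));u,v=proj(d,[.45,-.25,.18]);print(u,v)
x,y=int(u)-50,int(v)-50
a=cv2.resize(d["frame"][y:y+100,x:x+100,::-1],(590,590),interpolation=cv2.INTER_CUBIC);cv2.imwrite("pics/t4.png",a)
E
```

```text
-130 6 y hist [0 0 0 0 0 0 0 6 0 0 0 0 0 0 0 0] z [109.9 110.6 113.4]
-115 30 y hist [ 0  0  0  0  0  0 10 10  0  0  1  9  0  0  0  0] z [ 94.6 100.7 106.4]
-100 55 y hist [ 0  0  0  0  0  1 20  0  0 12 19  3  0  0  0  0] z [79.7 87.8 96.4]
-85 61 y hist [ 0  0  0  0  0 19  8  5 19 10  0  0  0  0  0  0] z [64.1 72.8 79.3]
-70 106 y hist [ 0  0  1 16 15 28 26 20  0  0  0  0  0  0  0  0] z [43.2 53.6 63.9]
-55 132 y hist [ 0  0 21 27 37 30 15  2  0  0  0  0  0  0  0  0] z [32.7 43.1 53. ]
-40 12 y hist [0 3 9 0 0 0 0 0 0 0 0 0 0 0 0 0] z [20.5 27.3 35.8]
335.918726190983 271.7269169046578
```

View pics/t4.png

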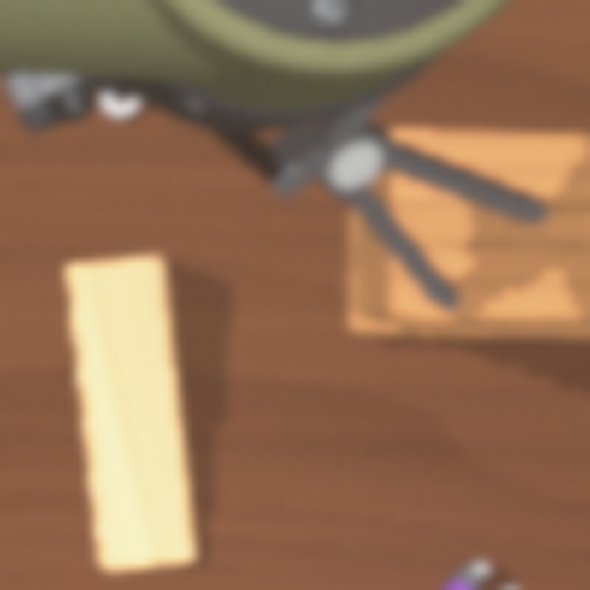

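The crop shows the pivot at (355,165) and the jaw tips at (535,212) and (445,300). The pliers are held askew with the jaws about 50 mm apart. A tilted grip keeps the handle tops out of the fingers, so the lever really would be short. I'll lay the pliers flat and regrasp them that way, after checking reach.

```bash
cat >> h.py <<'E'
def Rt(psi,phi,half=False):
    """tool tilted phi from straight down towards heading psi; y horizontal"""
    c,s=np.cos(psi),np.sin(psi);f=np.array([c,s,0]);Z=np.array([0,0,1.])
    M=np.stack([np.cos(phi)*f+np.sin(phi)*Z,np.array([s,-c,0]),np.sin(phi)*f-np.cos(phi)*Z],1)
    if half: M[:,:2]*=-1
    return M
E
python3 - <<'E'
from h import *
d2=np.pi/180
E=np.array([.535,-.204]);Sp=np.array([.5915,.135]);Rk=np.array([.4775,-.358])
def ok(xy,z,psi,phi,h):
    q=solve_ik(np.array([*xy,z]),Rt(psi,phi*d2,h)); return "-" if q is None else str(q.round(1).tolist())
for phi in(45,60,75):
  for h in(0,1):
    print(phi,h,"ring lo",ok(E,.13,.463,phi,h),"hi",ok(E,.25,.463,phi,h))
    print("    rack lo",ok(Rk,.155,0,phi,h),"hi",ok(Rk,.28,0,phi,h))
    for psi in(-.4,0,.23,.6): print("    spindle",psi,ok(Sp-.035*np.array([np.cos(psi),np.sin(psi)]),.215,psi,phi,h))
E
```

```text
45 0 ring lo [-0.4, -0.3, -0.4, -0.7, -1.0, 2.7] hi [-0.4, -0.4, -0.2, -0.6, -1.2, 2.5]
    rack lo [-0.6, -0.4, -0.4, -0.5, -0.9, 2.4] hi [-0.5, -0.4, -0.3, -0.4, -1.0, 2.2]
    spindle -0.4 [0.9, -0.4, -0.8, 0.9, -1.1, -0.1]
    spindle 0 [0.8, -0.7, -0.9, 0.8, -0.9, 0.4]
    spindle 0.23 [0.7, -0.7, -0.9, 0.5, -0.7, 0.8]
    spindle 0.6 [0.5, -0.6, -0.7, -0.1, -0.8, 1.7]
45 1 ring lo [-0.4, -0.3, -0.4, -0.7, -1.0, -0.5] hi [-0.4, -0.4, -0.2, -0.6, -1.2, -0.6]
    rack lo [-0.6, -0.4, -0.4, -0.5, -0.9, -0.8] hi [-0.5, -0.4, -0.3, -0.4, -1.0, -0.9]
    spindle -0.4 -
    spindle 0 [0.8, -0.7, -0.9, 0.8, -0.9, -2.8]
    spindle 0.23 [0.7, -0.7, -0.9, 0.5, -0.7, -2.4]
    spindle 0.6 [0.5, -0.6, -0.7, -0.1, -0.8, -1.4]
60 0 ring lo - hi [-0.6, -0.4, -0.3, -1.0, -1.2, 2.8]
    rack lo [-0.8, -0.4, -0.5, -0.9, -0.9, 2.8] hi [-0.7, -0.5, -0.3, -0.8, -1.0, 2.5]
    spindle -0.4 [0.9, -0.5, -1.0, 1.2, -1.1, -0.4]
    spindle 0 -
    spindle 0.23 -
    spindle 0.6 [0.5, -0.8, -0.8, -0.2, -0.5, 1.8]
60 1 ring lo [-0.6, -0.3, -0.4, -1.1, -1.1, -0.1] hi [-0.6, -0.4, -0.3, -1.0, -1.2, -0.3]
    rack lo [-0.8, -0.4, -0.5, -0.9, -0.9, -0.4] hi [-0.7, -0.5, -0.3, -0.8, -1.0, -0.6]
    spindle -0.4 [0.9, -0.5, -1.0, 1.2, -1.1, 2.8]
    spindle 0 -
    spindle 0.23 -
    spindle 0.6 [0.5, -0.8, -0.8, -0.2, -0.5, -1.3]
75 0 ring lo [-0.9, -0.1, -0.4, -1.4, -1.3, -2.9] hi -
    rack lo - hi [-1.0, -0.5, -0.4, -1.2, -1.0, 2.9]
    spindle -0.4 -
    spindle 0 -
    spindle 0.23 -
    spindle 0.6 [0.2, -0.7, -0.7, -1.0, -0.5, 2.6]
75 1 ring lo [-0.9, -0.1, -0.4, -1.4, -1.3, 0.2] hi [-0.8, -0.3, -0.3, -1.3, -1.3, -0.1]
    rack lo [-1.1, -0.3, -0.5, -1.4, -1.0, 0.1] hi [-1.0, -0.5, -0.4, -1.2, -1.0, -0.2]
    spindle -0.4 -
    spindle 0 -
    spindle 0.23 -
    spindle 0.6 [0.2, -0.7, -0.7, -1.0, -0.5, -0.5]
```

```bash
python3 - <<'E'
from h import *
import pickle
T=pickle.load(open("top0.pkl","rb"))
for u,v in((233.6,287.9),(307,291)):print("wedge",p3(T,u,v,.02).round(3))
a=np.array([-.59,.51,.62]);a/=np.linalg.norm(a);b=np.array([.32,.87,-.38]);b-=a*(a@b);b/=np.linalg.norm(b)
n=np.cross(a,b); n*=np.sign(n[2]);print("n",n)
B=np.stack([a,b,n],1)
pv=np.array([-.062,.033,.052])
for az in(0,.3,-.3,.6,-.6,np.pi):
    c,s=np.cos(az),np.sin(az);dn=np.array([0,0,-1.]);A=np.array([c,s,0]);b2=np.cross(dn,A)*np.sign(np.dot(np.cross(n,a),b))
    Rw=np.stack([A,b2,dn],1)@B.T
    tip=min((Rw@np.array([i*.011,j*.045,.017]))[2] for i in(1,-1) for j in(1,-1))
    tcp=np.array([.44,-.01,0])-Rw@pv; tcp[2]=-tip+.005
    q=solve_ik(tcp,Rw);q2=solve_ik(tcp+[0,0,.1],Rw)
    print(az,np.linalg.det(Rw).round(2),tcp.round(3),q if q is None else q.round(2),q2 is not None)
for psi in(0,-.1):
  for x in(.40,.37,.42):
    q=solve_ik(np.array([x,-.01,.012]),Rt(psi,np.radians(35),0));print("pick",psi,x,q if q is None else q.round(2))
E
```

```text
wedge [ 0.408 -0.031  0.02 ]
wedge [ 0.406 -0.201  0.02 ]
n [0.73470765 0.02585305 0.67789106]
0 1.0 [0.354 0.003 0.026] None False
0.3 1.0 [ 0.354 -0.023  0.026] None False
-0.3 1.0 [0.362 0.027 0.026] None False
0.6 1.0 [ 0.362 -0.048  0.026] None False
-0.6 1.0 [0.376 0.049 0.026] [ 1.22 -0.34 -1.05  0.53 -1.54  2.16] True
3.141592653589793 1.0 [ 0.526 -0.023  0.026] [ 0.03  0.58  0.3  -0.47 -1.98  0.98] True
pick 0 0.4 None
pick 0 0.37 None
pick 0 0.42 None
pick -0.1 0.4 None
pick -0.1 0.37 None
pick -0.1 0.42 None
```

```bash
python3 - <<'E'
from h import *
a=np.array([-.59,.51,.62]);a/=np.linalg.norm(a);b=np.array([.32,.87,-.38]);b-=a*(a@b);b/=np.linalg.norm(b)
n=np.cross(a,b); n*=np.sign(n[2]);B=np.stack([a,b,n],1);pv=np.array([-.062,.033,.052])
for az in np.arange(-3,3.2,.4):
    c,s=np.cos(az),np.sin(az);A=np.array([c,s,0]);dn=np.array([0,0,-1.])
    b2=np.cross(dn,A)*np.sign(np.dot(np.cross(n,a),b));Rw=np.stack([A,b2,dn],1)@B.T
    mid=np.array([.53,-.07,0]) # middle of pliers, pivot there
    tcp=mid-Rw@pv;tcp[2]=.03
    drop=solve_ik(tcp,Rw) is not None and solve_ik(tcp+[0,0,.12],Rw) is not None
    res=[]
    for phi in(45,55,65):
        for h in(0,1):
            M=Rt(az,np.radians(90-phi),h);g=mid-.036*A;g[2]=.011
            q=solve_ik(g,M);res.append((phi,h) if q is not None and solve_ik(g+[0,0,.1],M) is not None else 0)
    print(az.round(2),drop,res)
E
```

```text
-3.0 True [(45, 0), (45, 1), (55, 0), (55, 1), (65, 0), (65, 1)]
-2.6 True [(45, 0), (45, 1), (55, 0), (55, 1), (65, 0), (65, 1)]
-2.2 True [(45, 0), (45, 1), (55, 0), (55, 1), (65, 0), (65, 1)]
-1.8 True [(45, 0), (45, 1), (55, 0), (55, 1), (65, 0), (65, 1)]
-1.4 True [(45, 0), (45, 1), (55, 0), (55, 1), (65, 0), (65, 1)]
-1.0 True [(45, 0), (45, 1), (55, 0), (55, 1), (65, 0), (65, 1)]
-0.6 True [0, 0, 0, 0, (65, 0), 0]
-0.2 False [0, 0, 0, 0, (65, 0), (65, 1)]
0.2 False [0, 0, (55, 0), (55, 1), (65, 0), (65, 1)]
0.6 False [(45, 0), (45, 1), (55, 0), (55, 1), (65, 0), (65, 1)]
1.0 True [0, (45, 1), 0, (55, 1), (65, 0), (65, 1)]
1.4 True [(45, 0), (45, 1), 0, (55, 1), 0, (65, 1)]
1.8 True [(45, 0), (45, 1), (55, 0), (55, 1), (65, 0), (65, 1)]
2.2 True [(45, 0), (45, 1), (55, 0), (55, 1), (65, 0), (65, 1)]
2.6 True [(45, 0), (45, 1), (55, 0), (55, 1), (65, 0), (65, 1)]
3.0 True [(45, 0), (45, 1), (55, 0), (55, 1), (65, 0), (65, 1)]
```

```bash
python3 - <<'E'
from h import *
import pickle
T=pickle.load(open("top0.pkl","rb"));print("rosette",p3(T,280.7,146.4,.028).round(3))
a=np.array([-.59,.51,.62]);a/=np.linalg.norm(a);b=np.array([.32,.87,-.38]);b-=a*(a@b);b/=np.linalg.norm(b)
n=np.cross(a,b); n*=np.sign(n[2]);B=np.stack([a,b,n],1);pv=np.array([-.062,.033,.052])
az=np.pi;A=np.array([-1,0,0.]);dn=np.array([0,0,-1.])
b2=np.cross(dn,A)*np.sign(np.dot(np.cross(n,a),b));Rw=np.stack([A,b2,dn],1)@B.T
tcp=np.array([.55,-.085,0])-Rw@pv
env.goto(np.array([tcp[0],tcp[1],.16]),Rw);st("above")
tcp[2]=.030;env.movel(tcp,v=.1);st("low")
env.open_gripper();st("open")
env.movel(tcp+[0,0,.17],v=.25)
env.set_joints(np.array([1.2,-.3,.3,0,-1.6,0]));st()
for k in("top","side"):
    d=shot(k);pickle.dump(d,open(k+"2.pkl","wb"))
    if k=="top": save(d,"t5.png",box=(200,130,340,250),s=5.5)
E
```

```text
rosette [ 0.745 -0.131  0.028]
above t13.87 p [ 0.6361 -0.0983  0.16  ] w31.7 ff20.2 F [-1.2 -0.2 -2.1] M [-1.42 -2.25 -0.  ]
low t15.32 p [ 0.6361 -0.0976  0.0307] w31.8 ff20.2 F [-0.3  0.1 -0.5] M [-1.17 -1.71  0.09]
open t15.88 p [ 0.6361 -0.0975  0.0302] w85.7 ff0.0 F [-1.1 -0.3 -0.3] M [-1.07 -1.78 -0.01]
 t19.14 p [0.3703 0.4091 0.5688] w85.6 ff0.0 F [ 0.  -0.7 -0. ] M [-1.38  0.58 -0.03]
```

View pics/t5.png

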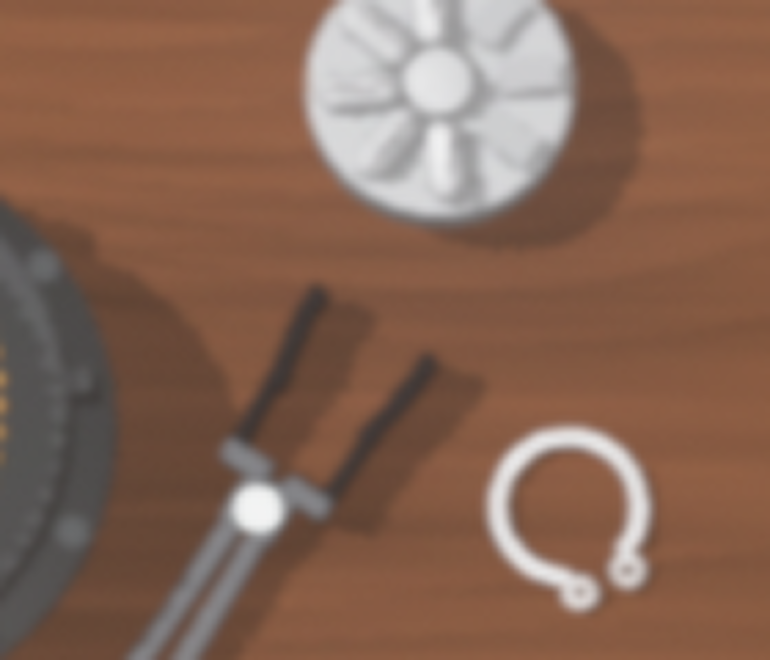

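The pliers lie flat: pivot at crop (258,508), handle ends at (317,290) and (430,360), and the ring untouched. I'll regrasp them low on the handles with the tool tilted towards the jaws.

```bash
cat > pick.py <<'E'
from h import *
import pickle
T=pickle.load(open("top2.pkl","rb"))
px=lambda x,y:(200+x/5.5-.5,130+y/5.5-.5)
pv=p3(T,*px(258,508),.016);t1=p3(T,*px(317,290),.016);t2=p3(T,*px(430,360),.016);r1=p3(T,*px(245,452),.016);r2=p3(T,*px(308,497),.016)
off=np.array([-.002,.0005,0])
tm=(t1+t2)/2;rm=(r1+r2)/2
u=(tm-pv)[:2];L=np.linalg.norm(u);u/=L
print("pivot",pv,"tops",t1,t2,"len",L,"width",np.linalg.norm(t1-t2),"root mid L",(rm-pv)[:2]@u,"perp",t1[:2]@u-t2[:2]@u)
# axis perpendicular check: tops line
w=(t1-t2)[:2];print("axis.w",w@u/np.linalg.norm(w))
fj=-u;psi=np.arctan2(fj[1],fj[0]);print("psi",psi)
E
python3 - <<'E'
from pick import *
for phi in(50,55,60,65):
  for h in(0,1):
    g=pv+off;g[:2]+=.044*u;g[2]=.024
    q=solve_ik(g,Rt(psi,np.radians(90-phi),h));print(phi,h,q if q is None else q.round(2))
print(env.tip_extent)
W=T; 
from rk import cloud
P,col,ok=cloud(T)
m=ok&(np.linalg.norm(P[:,:2]-pv[:2],axis=1)<.12)&(P[:,2]>.008)&(P[:,2]<.06)&(col.max(1)<140)&(col.max(1)-col.min(1)<35)
q=P[m];l=(q-pv)[:,:2]@u;y=(q-pv)[:,:2]@np.array([-u[1],u[0]])
for lo in range(-100,110,15):
    k=(l>lo/1e3)&(l<=(lo+15)/1e3)
    if k.sum():print(lo,k.sum(),"z",np.percentile(q[k,2],[10,50,90]).round(4),"y",np.percentile(y[k],[2,98]).round(4),np.median(y[k]).round(4))
E
```

```text
pivot [ 0.56348738 -0.05470567  0.016     ] tops [ 0.65913073 -0.07698714  0.016     ] [ 0.62980574 -0.12679168  0.016     ] len 0.093724085983006 width 0.05779659842436658 root mid L 0.01645638114582487 perp 0.00026457591453921125
axis.w 0.004577707369499107
psi 2.614025845755734
50 0 [ 0.    0.7   0.49 -0.36 -1.96 -2.13]
50 1 [ 0.    0.7   0.49 -0.36 -1.96  1.01]
55 0 [ 0.02  0.63  0.4  -0.32 -1.87 -2.13]
55 1 [ 0.02  0.63  0.4  -0.32 -1.87  1.01]
60 0 [ 0.04  0.56  0.32 -0.28 -1.78 -2.13]
60 1 [ 0.04  0.56  0.32 -0.28 -1.78  1.01]
65 0 [ 0.06  0.49  0.23 -0.24 -1.68 -2.14]
65 1 [ 0.06  0.49  0.23 -0.24 -1.68  1.  ]
0.017
-100 76 z [0.0103 0.0138 0.0479] y [-0.0095  0.0765] 0.0633
-85 135 z [0.0109 0.0149 0.0585] y [-0.0125  0.0883] 0.0592
-70 135 z [0.0104 0.0158 0.059 ] y [-0.0123  0.0907] 0.0588
-55 136 z [0.0113 0.0158 0.0582] y [-0.0117  0.0914] 0.0602
-40 135 z [0.0108 0.0148 0.0572] y [-0.0122  0.0959] 0.0627
-25 139 z [0.0108 0.0153 0.059 ] y [-0.0111  0.1081] 0.0716
-10 119 z [0.0121 0.0387 0.0596] y [-0.0129  0.1175] 0.0862
5 165 z [0.0128 0.0174 0.0569] y [-0.0258  0.115 ] 0.0217
20 96 z [0.0108 0.0156 0.0194] y [-0.0276  0.1158] 0.0962
35 45 z [0.0123 0.0181 0.0217] y [-0.0287  0.1122] 0.0184
50 48 z [0.0152 0.0195 0.0225] y [-0.0297  0.0272] 0.0179
65 48 z [0.0175 0.0198 0.0239] y [-0.0329  0.0288] 0.021
80 44 z [0.0162 0.0195 0.0215] y [-0.0335  0.0297] -0.0016
```

```bash
python3 - <<'E'
from pick import *
phi=np.radians(55)
M=Rt(psi,np.pi/2-phi,0);g=pv+off;g[:2]+=.044*u;g[2]=.024
f=np.array([np.cos(.463),np.sin(.463),0]);E=np.array([.535,-.204,.0])
U=E-.015*f+[0,0,.215]
Mu=Rt(.463,phi,1)
print(solve_ik(U,Mu),solve_ik(U-[0,0,.07],Mu))
env.goto(g+[0,0,.12],M);st("above")
env.movel(g,v=.1);st("low")
print(env.grasp(20));st("g20")
env.movel(g+[0,0,.13],v=.15);st("up");
g(40) if False else (env.grasp(40),st("g40"))
env.goto(U,Mu);st("upright")
env.grasp(20);st("g20")
ds=shot("side");dt=shot("top");pickle.dump((ds,dt),open("v3.pkl","wb"))
a=cv2.resize(ds["frame"][100:275,200:330,::-1],(400,538),interpolation=cv2.INTER_CUBIC)
b=cv2.resize(dt["frame"][180:280,270:345,::-1],(400,538),interpolation=cv2.INTER_CUBIC)
cv2.imwrite("pics/v3.png",np.hstack([a,b]))
E
```

```text
pivot [ 0.56348738 -0.05470567  0.016     ] tops [ 0.65913073 -0.07698714  0.016     ] [ 0.62980574 -0.12679168  0.016     ] len 0.093724085983006 width 0.05779659842436658 root mid L 0.01645638114582487 perp 0.00026457591453921125
axis.w 0.004577707369499107
psi 2.614025845755734
[-0.57340155 -0.36634762 -0.31726101 -0.87113572 -1.17172304 -0.36857473] [-0.59282397 -0.30340849 -0.38531582 -0.92374904 -1.10513225 -0.24245842]
above t21.68 p [ 0.5998 -0.0756  0.1448] w85.3 ff0.0 F [ 1.  -0.5  0.6] M [-0.8  -1.37 -0.03]
low t23.02 p [ 0.6    -0.0764  0.0249] w85.4 ff0.0 F [0.9 0.2 0. ] M [-0.79 -1.39 -0.01]
False
g20 t23.47 p [ 0.5999 -0.0765  0.0248] w52.8 ff21.1 F [ 1.7 -1.   2.8] M [-0.41 -1.17 -0.13]
up t24.48 p [ 0.599  -0.0762  0.1524] w51.5 ff21.4 F [ 0.8 -0.3 -2.2] M [-1.07 -1.87  0.04]
g40 t24.76 p [ 0.5993 -0.0763  0.1533] w34.3 ff39.5 F [-0.2  0.2 -2.6] M [-1.06 -1.89  0.02]
upright t26.37 p [ 0.5216 -0.2105  0.215 ] w34.4 ff39.7 F [ 0.2 -0.  -2.5] M [-1.37  2.63 -0.02]
g20 t26.58 p [ 0.5219 -0.2104  0.2147] w34.6 ff39.7 F [-1.1 -0.3 -2.2] M [-1.27  2.64  0.  ]
```

View pics/v3.png

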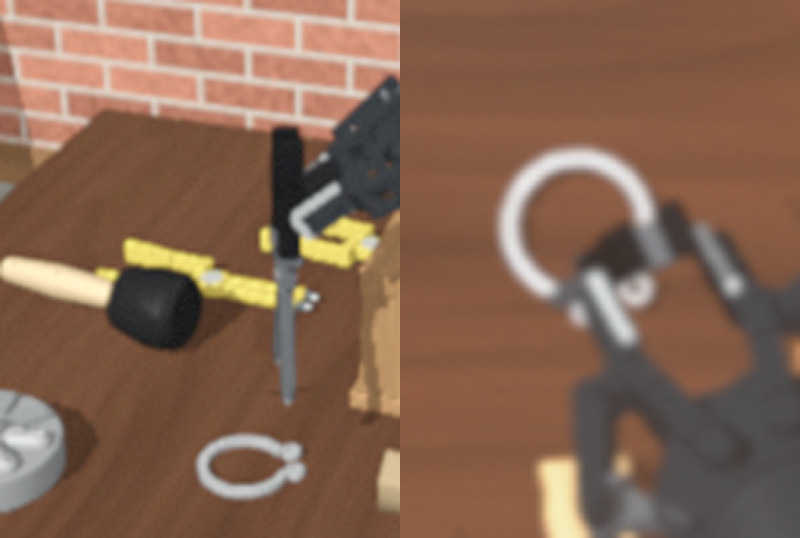

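The pliers now stand upright in the tilted grip. The gripper only ever tightens, because `grasp(20)` after 40 N didn't back off. Before laying them down and regrasping at 20 N only, I'll work out pin measurement on these stored images.

```bash
cat > pins.py <<'E'
from rk import *
import pickle
def tips(d,psi,mid,z0,verbose=True):
    """cloud of the jaws in pliers frame (x=f, y, z world) around expected pin mid/height"""
    W,col,ok=cloud(d);f=np.array([np.cos(psi),np.sin(psi)]);b=np.array([-f[1],f[0]])
    r=W[:,:2]-mid;X=r@f*1e3;Y=r@b*1e3;Z=(W[:,2]-z0)*1e3
    sat=col.max(1)-col.min(1)
    m=ok&(abs(X)<25)&(abs(Y)<45)&(Z>-12)&(Z<85)&(sat<38)&(col.max(1)<230)
    if verbose:
        for lo in list(range(-12,12,4))+list(range(12,85,12)):
            hi=lo+(4 if lo<12 else 12);k=m&(Z>=lo)&(Z<hi)
            if k.sum():
                out="z%d n%d"%(lo,k.sum())
                for s in(1,-1):
                    q=k&(Y*s>0)
                    if q.sum(): out+=" | %+d: n%d x %.1f[%.1f %.1f] y %.1f [%.1f %.1f]"%(s,q.sum(),np.median(X[q]),*np.percentile(X[q],[5,95]),np.median(Y[q]),*np.percentile(Y[q],[5,95]))
                print(out)
    return X[m],Y[m],Z[m]
E
python3 - <<'E'
from pins import *
s,t=pickle.load(open("v3.pkl","rb"))
f=np.array([np.cos(.463),np.sin(.463)])
mid=np.array([.5219,-.2104])+.015*f;z0=.2147-.1386
print(mid,z0);tips(s,.463,mid,z0);print();tips(t,.463,mid,z0)
E
```

```text
[ 0.53532075 -0.20370049] 0.0761
z0 n7 | +1: n5 x 4.9[1.2 8.7] y 29.9 [28.1 30.7] | -1: n2 x 6.6[5.7 7.4] y -19.4 [-20.5 -18.3]
z4 n9 | +1: n7 x 3.2[0.7 8.3] y 31.0 [27.7 33.2] | -1: n2 x 6.6[5.6 7.6] y -18.8 [-19.0 -18.7]
z8 n12 | +1: n9 x 5.3[1.5 9.1] y 30.2 [27.3 33.0] | -1: n3 x 5.7[5.4 7.7] y -16.8 [-19.2 -16.7]
z12 n35 | +1: n28 x 4.8[0.6 8.9] y 29.7 [26.0 32.0] | -1: n7 x 7.8[5.7 8.1] y -15.6 [-17.0 -13.9]
z24 n37 | +1: n28 x 4.3[0.0 8.6] y 25.9 [22.8 28.8] | -1: n9 x 6.2[5.8 8.2] y -12.5 [-15.5 -11.2]
z36 n34 | +1: n26 x 3.8[-0.2 8.1] y 23.3 [20.9 26.7] | -1: n8 x 7.3[6.0 8.5] y -10.2 [-12.5 -8.4]
z48 n38 | +1: n31 x 3.4[-0.7 7.6] y 20.5 [16.8 23.2] | -1: n7 x 6.5[6.2 8.3] y -8.2 [-10.1 -4.4]
z60 n29 | +1: n26 x 3.1[-1.2 7.1] y 17.5 [15.4 19.9] | -1: n3 x 6.5[6.4 6.6] y -5.8 [-6.3 -4.3]
z72 n26 | +1: n25 x 4.7[-0.9 8.2] y 15.8 [12.7 17.6] | -1: n1 x 9.0[9.0 9.0] y -0.8 [-0.8 -0.8]
z84 n2 | +1: n2 x 1.5[0.7 2.4] y 15.0 [14.6 15.3]

z0 n1 | +1: n1 x 8.7[8.7 8.7] y 27.6 [27.6 27.6]
z8 n1 | +1: n1 x 5.4[5.4 5.4] y 27.0 [27.0 27.0]
z12 n7 | +1: n7 x 7.1[2.6 10.3] y 25.7 [24.2 26.5]
z24 n7 | +1: n7 x 6.4[2.2 10.0] y 22.3 [21.2 23.5]
z36 n8 | +1: n8 x 5.4[2.2 8.2] y 19.9 [18.0 21.0]
z48 n3 | +1: n3 x 6.3[4.6 8.8] y 17.5 [16.7 17.7]
```

```bash
python3 - <<'E'
from pick import *
from pins import tips
phi=np.radians(55)
M=Rt(psi,np.pi/2-phi,0);g=pv+off;g[:2]+=.044*u;g[2]=.024
f=np.array([np.cos(.463),np.sin(.463),0]);E=np.array([.5348,-.2041,.0])
Mu=Rt(.463,phi,1);U=E-.019*f+[0,0,.215]
env.goto(g+[0,0,.06],M);env.movel(g+[0,0,.001],v=.15);st("low")
env.open_gripper()
g2=g.copy();g2[:2]-=.006*u
env.movel(g2,v=.05);st("shift")
env.grasp(20);st("g20")
env.movel(g2+[0,0,.06],v=.15)
env.goto(U,Mu);st("upright")
ds=shot("side");dt=shot("top");pickle.dump((ds,dt),open("v4.pkl","wb"))
mid=(U+.019*f)[:2];print(mid);tips(ds,.463,mid,.215-.1326);print();tips(dt,.463,mid,.215-.1326)
E
```

```text
pivot [ 0.56348738 -0.05470567  0.016     ] tops [ 0.65913073 -0.07698714  0.016     ] [ 0.62980574 -0.12679168  0.016     ] len 0.093724085983006 width 0.05779659842436658 root mid L 0.01645638114582487 perp 0.00026457591453921125
axis.w 0.004577707369499107
psi 2.614025845755734
low t28.80 p [ 0.5995 -0.0772  0.0258] w34.6 ff43.2 F [ 0.3 -1.3  1.3] M [-1.11 -1.13  0.17]
shift t29.62 p [ 0.5942 -0.0732  0.0241] w85.4 ff0.0 F [ 0.2  0.6 -0.2] M [-0.81 -1.37  0.01]
g20 t30.02 p [ 0.5944 -0.0734  0.0242] w53.0 ff22.3 F [-0.4 -1.3  0.6] M [-0.72 -1.25 -0.03]
upright t32.16 p [ 0.5178 -0.2123  0.2142] w52.7 ff21.9 F [ 0.6 -0.8 -2.2] M [-1.31  2.66 -0.02]
[ 0.5348 -0.2041]
z0 n1 | +1: n1 x -5.1[-5.1 -5.1] y 13.8 [13.8 13.8]
z4 n7 | +1: n5 x -2.6[-6.5 -0.9] y 16.0 [15.3 17.7] | -1: n2 x -0.8[-0.8 -0.7] y -3.3 [-3.8 -2.7]
z8 n8 | +1: n7 x -4.7[-7.1 -0.6] y 15.4 [14.6 17.1] | -1: n1 x -1.1[-1.1 -1.1] y -5.9 [-5.9 -5.9]
z12 n27 | +1: n24 x -4.5[-9.5 -0.4] y 14.9 [11.3 18.9] | -1: n3 x -0.6[-0.6 -0.5] y -1.5 [-1.7 -0.8]
z24 n30 | +1: n28 x -4.9[-9.3 -0.5] y 15.4 [0.5 17.4] | -1: n2 x -0.6[-0.7 -0.5] y -1.2 [-1.7 -0.7]
z36 n31 | +1: n26 x -5.1[-9.4 -0.8] y 14.1 [12.5 16.8] | -1: n5 x -0.7[-1.0 -0.6] y -1.7 [-3.4 -0.4]
z48 n22 | +1: n22 x -5.0[-9.4 -0.8] y 14.0 [12.3 15.9]
z60 n30 | +1: n29 x -5.3[-9.6 -0.8] y 13.5 [10.6 15.7] | -1: n1 x -0.8[-0.8 -0.8] y -0.7 [-0.7 -0.7]
z72 n27 | +1: n26 x -5.3[-9.5 -0.7] y 12.7 [9.1 15.0] | -1: n1 x -0.8[-0.8 -0.8] y -0.7 [-0.7 -0.7]
z84 n2 | +1: n2 x -8.1[-9.1 -7.1] y 15.2 [14.7 15.6]

z24 n1 | -1: n1 x -7.2[-7.2 -7.2] y -10.6 [-10.6 -10.6]
```

```bash
python3 - <<'E'
from h import *
import pickle
f=np.array([np.cos(.463),np.sin(.463),0]);E=np.array([.5348,-.2041,.0])
U=E-.019*f+.0033*f
env.movel(U+[0,0,.145],v=.15);F0=np.mean([status.state()["contact_force"] for _ in range(5)],0);s=st("hover")
log=[]
for z in np.arange(.143,.1305,-.0015):
    env.movel(U+[0,0,z],v=.03);s=status.state();dF=s["contact_force"]-F0
    print("z%.4f"%z,"act%.4f"%s["tool_pos"][2],"dF",dF.round(1),"M",s["torque"].round(2),"t%.1f"%s["clock"])
    if dF[2]>5:break
d=shot("side");e=shot("top");pickle.dump((d,e),open("v5.pkl","wb"))
E
```

```text
hover t32.88 p [ 0.521  -0.2114  0.1456] w52.8 ff21.9 F [ 0.5  1.1 -1.7] M [-1.28  2.52 -0.04]
z0.1430 act0.1440 dF [-1.3 -0.2 -0.6] M [-1.31  2.65  0.02] t33.1
z0.1415 act0.1416 dF [-1.7 -1.2 -0.3] M [-1.37  2.64  0.02] t33.4
z0.1400 act0.1398 dF [-1.3 -2.  -0.7] M [-1.25  2.64 -0.01] t33.6
z0.1385 act0.1383 dF [-0.2 -1.3 -0.8] M [-1.32  2.56 -0.02] t33.9
z0.1370 act0.1376 dF [-0.3 -0.9  1.6] M [-0.92  2.06  0.13] t34.1
z0.1355 act0.1370 dF [-0.9 -0.8  6.3] M [-0.32  1.02  0.09] t34.4
```

```bash
python3 - <<'E'
from pins import *
from fit import ringfit
s,t=pickle.load(open("v5.pkl","rb"))
print("ring S",ringfit(s,(256,232,52,36),[.565,-.1873]))
mid=np.array([.5348,-.2041])
X,Y,Z=tips(s,.463,mid,.005)
# eyes in S frame relative to mid
f=np.array([np.cos(.463),np.sin(.463)]);b=np.array([-f[1],f[0]])
for e in([.5276,-.193],[.5378,-.2136]): r=np.array(e)-mid;print("eye f,b",(r@f*1e3).round(1),(r@b*1e3).round(1),"px",proj(s,[*e,.005]).round(1))
# brightness dump around lugs
x0,y0=284,236
print("cols",x0,x0+18)
for v in range(y0,y0+24): print(v," ".join("%3d"%k for k in s["frame"][v,x0:x0+22].mean(1)))
E
```

```text
ring S (array([ 0.56500745, -0.18719994,  0.47316419]), np.float64(44.74756461641698), np.float64(301.66548379904873))
z-8 n50 | +1: n22 x 5.2[-10.5 22.0] y 19.9 [1.6 33.9] | -1: n28 x 5.8[-14.4 20.9] y -20.9 [-37.0 -3.3]
z-4 n73 | +1: n41 x 9.7[-6.3 24.2] y 20.9 [8.5 34.4] | -1: n32 x 11.0[-13.2 23.0] y -17.3 [-36.2 -4.3]
z0 n55 | +1: n33 x 7.4[-5.3 21.9] y 21.1 [12.0 34.9] | -1: n22 x 13.7[5.4 24.6] y -17.7 [-25.2 -6.8]
z4 n5 | +1: n4 x -1.4[-5.1 1.4] y 13.8 [9.8 15.5] | -1: n1 x 3.7[3.7 3.7] y -7.2 [-7.2 -7.2]
z8 n5 | +1: n5 x -2.4[-4.5 1.6] y 13.7 [13.3 16.5]
z12 n28 | +1: n24 x -0.5[-4.8 3.7] y 14.4 [10.8 16.8] | -1: n4 x 3.7[3.5 3.9] y -6.2 [-8.2 -4.7]
z24 n26 | +1: n22 x -0.5[-5.1 3.5] y 13.2 [10.7 15.9] | -1: n4 x 3.5[3.3 3.8] y -7.2 [-8.9 -5.1]
z36 n27 | +1: n23 x -0.7[-5.3 3.7] y 12.8 [11.0 15.4] | -1: n4 x 3.6[3.5 3.7] y -5.3 [-6.6 -4.7]
z48 n25 | +1: n21 x -0.8[-5.4 3.4] y 12.4 [10.3 15.1] | -1: n4 x 3.6[3.2 3.6] y -5.3 [-7.9 -4.5]
z60 n29 | +1: n24 x -1.1[-5.3 3.4] y 12.1 [10.4 14.6] | -1: n5 x 3.4[3.2 3.6] y -5.2 [-7.8 -4.1]
z72 n24 | +1: n22 x -0.9[-5.3 3.3] y 11.8 [11
[... 1642 characters left out ...]
 157 183 184 181 181 175 158 111  84  84  84  85  83  82
253  78  81  84  83  86 106 149 178 183 189 193 197 196 185 158 111  82  85  84  83  83  81
254  77  79  80  85 106 147 181 195 185 179 193 199 193 176 144 103  83  84  82  81  81  81
255  80  85 101 123 152 181 192 186 162 151 175 187 176 152 118  93  82  81  83  81  81  82
256 106 127 150 175 190 192 184 162 130 112 133 144 134 114  95  88  84  83  82  82  81  79
257 163 176 185 190 190 181 160 132 102  85  90  96  92  89  85  85  83  82  82  80  79  84
258 189 192 191 184 176 159 134 102  83  77  81  82  81  82  84  84  82  80  84  81  83  83
259 189 183 177 169 151 128 103  82  80  81  81  83  83  84  82  84  83  81  80  82  84  83
```

```bash
cat > ins.py <<'E'
from h import *
import pickle
from pins import tips
f=np.array([np.cos(.463),np.sin(.463),0]);b=np.array([-f[1],f[0],0]);E=np.array([.5348,-.2041,.0])
U0=E-.0157*f
def descend(U,zs,lim=5):
    F0=np.mean([status.state()["contact_force"] for _ in range(5)],0)
    for z in zs:
        env.movel(U+[0,0,z],v=.04);s=status.state();dF=s["contact_force"]-F0
        if dF[2]>1.5 or z==zs[-1]:print("z%.4f"%z,"act%.4f"%s["tool_pos"][2],"dF",dF.round(1),"w%.1f"%(s["gripper_width"]*1e3),"t%.1f"%s["clock"])
        if dF[2]>lim:return z
E
python3 - <<'E'
from ins import *
env.movel(U0+[0,0,.1425],v=.05);env.grasp(22);st("g22")
U=U0+.002*b-.0007*f
env.movel(U+[0,0,.1425],v=.05)
print(descend(U,np.arange(.1395,.1305,-.0015)))
d=shot("side");pickle.dump(d,open("v6.pkl","wb"))
tips(d,.463,E[:2],.005)
for v in range(243,259): print(v," ".join("%3d"%k for k in d["frame"][v,287:303].mean(1)))
E
```

```text
g22 t34.98 p [ 0.5205 -0.211   0.1417] w51.6 ff23.5 F [-0.8  0.8 -2.3] M [-1.29  2.61  0.  ]
z0.1365 act0.1375 dF [-0.2  0.9  4.4] w51.5 t36.0
z0.1350 act0.1362 dF [-0.4 -0.5  4.8] w51.7 t36.2
z0.1335 act0.1339 dF [ 0.1 -0.7  5.9] w51.3 t36.5
0.1335
z-8 n50 | +1: n24 x 9.9[-8.7 22.5] y 21.7 [4.2 33.1] | -1: n26 x 8.0[-14.0 23.3] y -17.4 [-36.5 -4.4]
z-4 n72 | +1: n37 x 7.4[-8.9 22.4] y 21.8 [11.9 32.7] | -1: n35 x 10.1[-13.3 21.5] y -17.6 [-35.3 -2.9]
z0 n45 | +1: n22 x 9.7[-1.9 24.0] y 21.7 [15.3 34.2] | -1: n23 x 12.2[3.1 24.3] y -16.8 [-25.4 -4.0]
z4 n9 | +1: n6 x -2.0[-4.5 1.8] y 18.7 [16.7 20.0] | -1: n3 x 1.9[1.7 2.8] y -4.7 [-12.3 -3.3]
z8 n8 | +1: n7 x 0.2[-4.4 2.4] y 19.8 [16.2 20.7] | -1: n1 x 2.0[2.0 2.0] y -2.5 [-2.5 -2.5]
z12 n28 | +1: n19 x -1.8[-4.5 2.2] y 17.7 [15.8 20.3] | -1: n9 x 3.2[1.9 3.6] y -6.9 [-9.2 -1.3]
z24 n24 | +1: n19 x -0.3[-4.7 2.1] y 16.2 [12.6 19.0] | -1: n5 x 2.1[1.5 3.5] y -6.1 [-9.1 -0.3]
z36 n24 | +1: n19 x -0.4[-4.6 2.0] y 17.0 [14.2 18.9] | -1: n5 x 1.8[1.4 2.0] y -2.4 [-5.3 -0.5]
z48 n22 | +1: n19 x -2.3[-4.8 1.7] y 15.4 [12.5 17.7] | -1: n3 x
[... 663 characters left out ...]
  82  68  68  64  59
249  78  88 101 106 116 144 133 123 114 107 103  80  64  62  62  62
250  81  82  85  83  88 105 106 115 113 104  96  76  60  60  59  67
251  84  83  82  82  84  94 108 114 109 101  98  98  76  62  68  73
252  81  81  84 101 123 138 151 139 122 116 128 137 105  78  78  84
253  83  83 109 148 175 183 188 174 162 159 166 156 113  85  84  84
254  85 106 149 184 194 190 189 193 191 184 177 149 105  85  84  85
255 127 151 180 196 188 168 162 185 193 185 166 130  97  86  84  83
256 179 188 192 186 164 132 116 145 157 150 132 105  88  83  83  85
257 196 196 187 164 133 101  85  94 105 104  93  89  85  85  83  80
258 189 181 164 137 105  85  78  81  83  88  83  82  83  81  80  79
```

```bash
python3 - <<'E'
from ins import *
U=U0+.002*b-.0007*f
for z in(.132,.1305,.129):
    env.movel(U+[0,0,z],v=.04);st("z%.4f"%z)
    if status.state()["contact_force"][2]+2>10:break
for n in(30,36,42):
    env.grasp(n);st("g%d"%n)
d=shot("side");pickle.dump(d,open("v7.pkl","wb"))
tips(d,.463,E[:2],.005)
E
```

```text
z0.1320 t36.78 p [ 0.52   -0.2098  0.1338] w51.3 ff23.5 F [-0.2  0.2  8.5] M [-0.08  0.07 -0.08]
g30 t37.00 p [ 0.52   -0.2098  0.1339] w50.6 ff30.4 F [-1.1 -0.9  7.3] M [-0.13  0.04 -0.02]
g36 t37.22 p [ 0.5201 -0.2098  0.134 ] w49.8 ff36.1 F [-1.8 -0.2  8.3] M [ 0.03 -0.03  0.02]
g42 t37.51 p [ 0.5204 -0.2097  0.1348] w47.4 ff41.9 F [-1.4  0.3 11.7] M [ 0.49 -0.48  0.26]
z-8 n53 | +1: n24 x 12.6[-7.4 22.4] y 19.9 [6.2 34.6] | -1: n29 x 10.0[-14.4 23.2] y -21.3 [-38.8 -5.1]
z-4 n69 | +1: n37 x 10.0[-9.5 23.9] y 25.5 [8.9 35.1] | -1: n32 x 9.5[-13.4 22.6] y -16.6 [-33.4 -2.0]
z0 n47 | +1: n25 x 4.9[-5.5 20.5] y 20.7 [11.6 29.4] | -1: n22 x 12.0[3.5 24.2] y -15.3 [-27.2 -6.2]
z4 n7 | +1: n6 x -2.8[-4.0 2.0] y 21.4 [19.8 22.7] | -1: n1 x 3.7[3.7 3.7] y -6.6 [-6.6 -6.6]
z8 n6 | +1: n5 x 0.5[-3.5 2.3] y 21.6 [20.9 22.3] | -1: n1 x 3.7[3.7 3.7] y -6.7 [-6.7 -6.7]
z12 n25 | +1: n21 x -1.3[-4.2 3.6] y 20.3 [14.2 22.7] | -1: n4 x 3.7[3.6 3.9] y -6.1 [-7.1 -4.9]
z24 n26 | +1: n21 x 0.4[-4.3 3.7] y 19.7 [12.1 21.9] | -1: n5 x 3.8[3.6 4.0] y -4.7 [-6.1 -3.5]
z36 n29 | +1: n26 x -0.1[-4.3 3.8] y 18.3 [13.2 20.2] | -1: n3 x 3.7[3.7 3.8] y -4.6 [-4.8 -4.1]
z48 n29 | +1: n24 x -0.2[-4.7 4.0] y 17.3 [15.3 19.6] | -1: n5 x 3.8[3.7 4.0] y -2.9 [-4.3 -1.2]
z60 n28 | +1: n24 x -0.6[-4.8 3.7] y 14.8 [13.2 17.4] | -1: n4 x 3.8[3.7 3.9] y -2.5 [-3.4 -1.5]
z72 n24 | +1: n23 x -0.8[-5.0 3.5] y 14.2 [12.5 17.5] | -1: n1 x 3.7[3.7 3.7] y -3.1 [-3.1 -3.1]
z84 n3 | +1: n3 x 1.6[-0.4 4.9] y 15.1 [11.2 15.4]
```

```bash
python3 - <<'E'
from ins import *
U=U0+.002*b-.0007*f
env.movel(U+[0,0,.1335],v=.04)
for n in(48,52,56,60,64,68):
    env.grasp(n);s=st("g%d"%n)
    if s["gripper_width"]<.0395:break
d=shot("side");pickle.dump(d,open("v8.pkl","wb"))
tips(d,.463,E[:2],.005)
E
```

```text
g48 t38.02 p [ 0.5199 -0.2093  0.1352] w46.1 ff48.1 F [-2.6  1.9  8.9] M [0.46 0.14 0.49]
g52 t38.24 p [ 0.5199 -0.2087  0.1354] w44.8 ff52.0 F [-2.   2.2 10.3] M [0.95 0.1  0.95]
g56 t38.46 p [ 0.5199 -0.2083  0.1355] w44.0 ff55.8 F [-3.2  4.7 11.6] M [1.46 0.12 1.38]
g60 t38.67 p [ 0.5199 -0.2079  0.1357] w42.8 ff59.7 F [-3.7  4.5 12.9] M [ 1.94 -0.02  1.7 ]
g64 t38.89 p [ 0.52   -0.2077  0.1358] w41.2 ff63.5 F [-4.1  5.5 13.9] M [ 2.23 -0.13  1.9 ]
g68 t39.11 p [ 0.52   -0.2075  0.136 ] w40.3 ff67.2 F [-5.3  6.4 14.2] M [ 2.35 -0.17  2.07]
z-8 n59 | +1: n26 x 3.5[-9.7 23.0] y 25.9 [4.8 39.9] | -1: n33 x 3.6[-14.9 21.8] y -21.3 [-42.2 -6.0]
z-4 n67 | +1: n33 x 9.1[-7.9 22.4] y 32.7 [7.6 40.3] | -1: n34 x 9.7[-9.9 23.9] y -16.2 [-32.7 -5.6]
z0 n50 | +1: n29 x 10.5[-5.4 23.7] y 32.6 [25.3 39.0] | -1: n21 x 15.8[1.4 22.5] y -17.9 [-24.6 -4.8]
z4 n10 | +1: n8 x 0.9[-2.6 4.0] y 32.3 [30.3 33.4] | -1: n2 x 2.3[1.4 3.2] y -9.1 [-10.5 -7.8]
z8 n8 | +1: n6 x 1.5[-0.4 3.4] y 31.5 [28.5 32.2] | -1: n2 x 3.6[3.4 3.8] y -7.3 [-9.1 -5.5]
z12 n23 | +1: n20 x -0.6[-2.9 3.8] y 30.1 [26.9 33.4] | -1: n3 x 3.8[3.6 4.2] y -4.7 [-7.0 -1.7]
z24 n26 | +1: n22 x 1.1[-3.3 4.2] y 27.5 [21.5 30.8] | -1: n4 x 3.8[3.6 3.8] y -4.7 [-6.2 -4.6]
z36 n30 | +1: n26 x 0.8[-3.5 4.8] y 24.3 [20.1 27.2] | -1: n4 x 3.9[3.7 4.1] y -3.4 [-5.3 -1.7]
z48 n29 | +1: n26 x 0.5[-3.9 4.7] y 22.3 [18.9 25.3] | -1: n3 x 4.1[3.9 4.1] y -0.9 [-2.5 -0.8]
z60 n28 | +1: n27 x 0.4[-4.3 4.7] y 21.0 [7.9 23.1] | -1: n1 x 4.1[4.1 4.1] y -0.2 [-0.2 -0.2]
z72 n28 | +1: n28 x 1.0[-4.6 6.1] y 18.6 [5.9 21.6]
```

```bash
python3 - <<'E'
from ins import *
d=pickle.load(open("v8.pkl","rb"));t=shot("top")
a=cv2.resize(d["frame"][222:267,255:315,::-1],(800,600),interpolation=cv2.INTER_CUBIC)[:, :]
a=cv2.resize(d["frame"][222:272,258:308,::-1],(480,480),interpolation=cv2.INTER_CUBIC)
b_=cv2.resize(t["frame"][200:250,278:311,::-1],(316,480),interpolation=cv2.INTER_CUBIC)
cv2.imwrite("pics/last.png",np.hstack([a,b_]));pickle.dump(t,open("t8.pkl","wb"))
E
```

```text
(no output)
```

View pics/last.png

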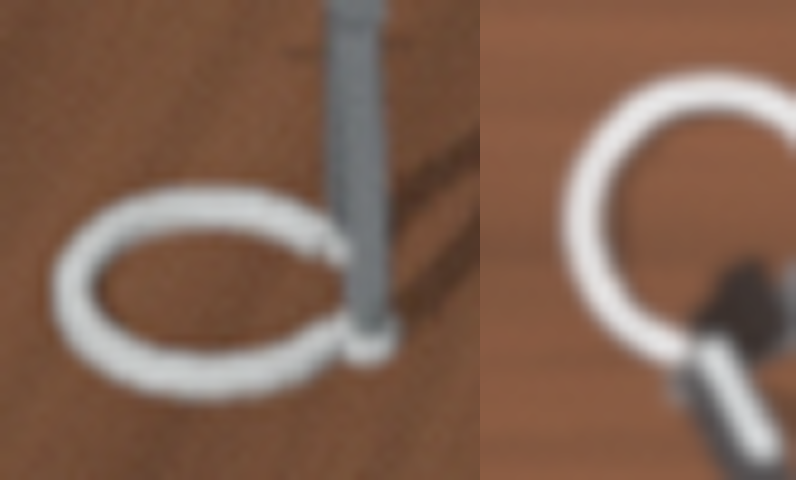

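The last picture shows the ring spread open, with the near lug seated under the nose at (370,340) and the far lug hidden behind the jaw. I'll lift and check that the ring comes along.

```bash
python3 - <<'E'
from ins import *
from rk import cloud
U=U0+.002*b-.0007*f
p=status.state()["tool_pos"]
env.movel(np.array([p[0],p[1],.20]),v=.08);st("up")
d=shot("side");t=shot("top");pickle.dump((d,t),open("v9.pkl","wb"))
for nm,k in(("side",d),("top",t)):
    W,col,ok=cloud(k);m=ok&(col.min(1)>140)&(np.linalg.norm(W[:,:2]-[.56,-.19],axis=1)<.07)&(W[:,2]<.12)
    q=W[m];print(nm,m.sum(),np.percentile(q,[2,50,98],0).round(4))
    X=(q-E)@f*1e3;Y=(q-E)@b*1e3
    for lo in range(-12,84,12):
        j=(X>=lo)&(X<lo+12)
        if j.sum():print(lo,j.sum(),"y",np.percentile(Y[j],[3,97]).round(1),"z",(np.percentile(q[j,2],[10,50,90])*1e3).round(1))
tips(d,.463,E[:2],.07)
E
```

```text
up t40.19 p [ 0.5198 -0.2074  0.1992] w36.1 ff66.0 F [ 0.3 -0.2 -2.6] M [-1.42  2.82 -0.  ]
side 269 [[ 5.210e-01 -2.241e-01  4.000e-04]
 [ 5.668e-01 -1.728e-01  6.490e-02]
 [ 6.000e-01 -1.460e-01  6.980e-02]]
-12 4 y [33.8 35.4] z [65.8 67.5 69.4]
0 36 y [-59.2  36.4] z [62.7 66.8 70.2]
12 43 y [-37.1  40.8] z [62.4 66.2 68.1]
24 40 y [-37.6  44.7] z [55.6 65.1 67.9]
36 46 y [-39.4  43.3] z [60.6 64.9 66.6]
48 47 y [-43.8  40.3] z [61.  64.3 66.3]
60 52 y [-19.6  30.5] z [61.4 63.8 65.2]
72 1 y [9.1 9.1] z [65.7 65.7 65.7]
top 274 [[ 0.5337 -0.22   -0.0034]
 [ 0.5841 -0.1711  0.0637]
 [ 0.6138 -0.1484  0.0719]]
-12 1 y [-19.9 -19.9] z [67. 67. 67.]
0 7 y [20.8 26.8] z [ 66.9  88.7 118.2]
12 22 y [23.7 33.9] z [ 1.  68.5 71.6]
24 42 y [-34.5  37.8] z [-0.2 65.  68.8]
36 43 y [-41.3  37.5] z [ 1.3 63.6 68.4]
48 49 y [-34.2  35.7] z [ 0.1 63.8 67.7]
60 78 y [-32.5  29.4] z [ 1.5 63.2 66.7]
72 32 y [-23.4  20.8] z [-3.1  0.7 62.9]
z-12 n1 | -1: n1 x 11.2[11.2 11.2] y -15.6 [-15.6 -15.6]
z-8 n35 | +1: n19 x 10.1[-2.7 22.1] y 34.6 [30.2 41.1] | -1: n16 x 15.3[4.6 23.6] y -18.8 [-24.6 -10.
[... 283 characters left out ...]
 [-14.8 -12.1]
z8 n11 | +1: n8 x 1.7[-0.6 5.9] y 33.3 [30.5 35.7] | -1: n3 x 6.6[4.9 7.0] y -12.4 [-14.8 -11.5]
z12 n31 | +1: n23 x 3.4[-0.8 6.8] y 31.5 [24.5 34.6] | -1: n8 x 6.1[4.8 7.0] y -11.4 [-12.4 -7.5]
z24 n33 | +1: n25 x 3.1[-1.2 6.6] y 27.7 [22.5 31.1] | -1: n8 x 5.8[5.0 6.8] y -10.3 [-14.9 -6.9]
z36 n34 | +1: n27 x 2.9[-1.5 6.7] y 25.5 [21.8 28.5] | -1: n7 x 5.4[5.1 6.8] y -7.9 [-12.5 -4.4]
z48 n35 | +1: n30 x 2.4[-1.8 6.5] y 23.4 [19.4 25.5] | -1: n5 x 5.3[5.2 5.6] y -4.1 [-5.0 -2.2]
z60 n29 | +1: n28 x 2.0[-2.4 6.1] y 20.3 [18.0 22.5] | -1: n1 x 5.7[5.7 5.7] y -0.7 [-0.7 -0.7]
z72 n25 | +1: n25 x 1.7[-2.6 5.8] y 18.6 [16.3 21.4]
z84 n2 | +1: n2 x 1.4[-0.5 3.2] y 16.7 [16.6 16.7]
```

```bash
python3 - <<'E'
from ins import *
from rk import cloud
from scipy.optimize import least_squares
d,t=pickle.load(open("v9.pkl","rb"))
p=np.array([.5198,-.2074,.1992])
for nm,k,sp in(("side",d,[.58975,.13507]),("top",t,[.5933,.1346])):
    W,col,ok=cloud(k);X=(W-p)@f*1e3;Y=(W-p)@b*1e3
    m=ok&(col.min(1)>130)&(W[:,2]>.053)&(W[:,2]<.076)&(X>22)&(X<95)&(abs(Y)<60)
    pt=np.c_[X[m],Y[m]]
    r=least_squares(lambda q:np.hypot(*(pt-q[:2]).T)-q[2],[50,0,33],loss="soft_l1");c=r.x
    e=np.hypot(*(pt-c[:2]).T)-c[2]
    A=np.c_[X[m],Y[m],np.ones(m.sum())];pl=np.linalg.lstsq(A,W[m][:,2]*1e3,rcond=None)[0]
    print(nm,m.sum(),"centre f,b",c.round(2),"resid",np.percentile(e,[5,95]).round(1),"x max",X[m].max().round(1),"tilt/mm",pl.round(3))
    print(" z at x=15",(pl[0]*15+pl[2]).round(1),"z at x=80",(pl[0]*80+pl[2]).round(1))
    cw=p+f*c[0]/1e3+b*c[1]/1e3; print("  centre",cw[:2].round(4),"delta to spindle",(np.array(sp)-cw[:2]).round(4))
for psi in(.3,.463,.55,.65):
    for z in(.27,.22):
        ff=np.array([np.cos(psi),np.sin(psi),0]);q=solve_ik(np.array([.5915,.135,z])-.05*ff,Rt(psi,np.radians(55),1));print(psi,z,q if q is None else q.round(2))
E
```

```text
side 234 centre f,b [49.82  4.27 34.2 ] resid [-4.4  3.9] x max 87.2 tilt/mm [-5.2000e-02  1.3000e-02  6.7608e+01]
 z at x=15 66.8 z at x=80 63.5
  centre [ 0.5625 -0.1813] delta to spindle [0.0273 0.3164]
top 188 centre f,b [52.   -1.78 34.09] resid [-2.9  2.9] x max 89.1 tilt/mm [-8.0000e-02  8.0000e-03  7.0359e+01]
 z at x=15 69.2 z at x=80 64.0
  centre [ 0.5671 -0.1858] delta to spindle [0.0262 0.3204]
0.3 0.27 [ 0.74 -0.93 -1.01  0.6  -0.67 -2.32]
0.3 0.22 None
0.463 0.27 [ 0.65 -0.9  -0.88  0.25 -0.65 -1.88]
0.463 0.22 [ 0.64 -0.9  -0.99  0.28 -0.55 -1.91]
0.55 0.27 [ 0.56 -0.84 -0.77  0.01 -0.68 -1.59]
0.55 0.22 [ 0.56 -0.84 -0.87  0.01 -0.59 -1.59]
0.65 0.27 [ 0.41 -0.74 -0.62 -0.28 -0.76 -1.22]
0.65 0.22 [ 0.4  -0.73 -0.7  -0.32 -0.69 -1.18]
```

```bash
cat > sp.py <<'E'
from ins import *
from rk import cloud
from scipy.optimize import least_squares
H=np.array([.5464,.1113,0])
def ringc(k,p,z):
    W,col,ok=cloud(k);X=(W-p)@f*1e3;Y=(W-p)@b*1e3
    m=ok&(col.min(1)>130)&(W[:,2]>z-.009)&(W[:,2]<z+.005)&(X>22)&(X<95)&(abs(Y)<55)
    pt=np.c_[X[m],Y[m]];c=least_squares(lambda q:np.hypot(*(pt-q[:2]).T)-q[2],[50,0,33],loss="soft_l1").x
    return m.sum(),c.round(1)
E
python3 - <<'E'
from sp import *
p=status.state()["tool_pos"]
env.movel(np.array([p[0],p[1],.265]),v=.15)
try: env.movel(H+[0,0,.27],v=.25)
except env.MotionError as e: print(e);env.goto(H+[0,0,.27],Rt(.463,np.radians(55),1))
st("over");env.wait(.3)
env.movel(H+[0,0,.259],v=.06)
s=st("hover")
S=shot("side");T=shot("top");pickle.dump((S,T),open("v10.pkl","wb"))
for nm,k,spn in(("side",S,[.58975,.13507]),("top",T,[.5933,.1346])):
    n,c=ringc(k,s["tool_pos"],s["tool_pos"][2]-.1325);q=(np.array(spn)-s["tool_pos"][:2])
    print(nm,n,c,"spindle f,b",(q@f[:2]*1e3).round(1),(q@b[:2]*1e3).round(1))
E
```

```text
over t42.55 p [0.5464 0.1109 0.27  ] w36.2 ff66.0 F [-0.  -0.9 -2.3] M [-1.38  2.68 -0.03]
hover t43.18 p [0.5463 0.1112 0.2578] w35.9 ff66.1 F [-1.4  0.3 -3.3] M [-1.34  2.7  -0.  ]
side 446 [50.   3.7 34.2] spindle f,b 49.6 1.9
top 195 [52.  -2.4 33.9] spindle f,b 52.6 -0.1
```

```bash
python3 - <<'E'
from sp import *
F0=np.mean([status.state()["contact_force"] for _ in range(6)],0);M0=status.state()["torque"];print(F0.round(1))
for z in(.252,.247,.243,.239,.236,.233,.231):
    env.movel(H+[0,0,z],v=.06);s=status.state();dF=s["contact_force"]-F0
    print("z%.3f act%.4f"%(z,s["tool_pos"][2]),"F f%.1f b%.1f z%.1f"%(dF@f,dF@b,dF[2]),"dM",(s["torque"]-M0).round(2),"w%.1f t%.1f"%(s["gripper_width"]*1e3,s["clock"]))
    if dF[2]>4 or np.hypot(dF@f,dF@b)>6:break
E
```

```text
[ 0.5 -0.3 -2.8]
z0.252 act0.2511 F f0.7 b0.4 z0.5 dM [ 0.07 -0.07 -0.02] w35.9 t43.5
z0.247 act0.2463 F f-0.7 b1.0 z-0.2 dM [ 0.07 -0.08 -0.04] w36.2 t43.8
z0.243 act0.2425 F f-0.2 b0.4 z0.3 dM [ 0.1  -0.1  -0.06] w35.9 t44.0
z0.239 act0.2384 F f-0.9 b0.1 z-0.8 dM [ 0.03 -0.01 -0.04] w35.9 t44.3
z0.236 act0.2356 F f-0.3 b0.5 z0.7 dM [-0.01 -0.07 -0.05] w36.0 t44.5
z0.233 act0.2326 F f-0.2 b1.2 z0.1 dM [ 0.01 -0.08 -0.01] w35.9 t44.8
z0.231 act0.2308 F f0.1 b1.1 z0.1 dM [ 0.04 -0.05 -0.07] w35.8 t45.0
```

```bash
python3 - <<'E'
from sp import *
F0z=-2.7
def fz():
    v=[]
    for _ in range(4): env.wait(.02);v.append(status.state()["contact_force"])
    return np.mean(v,0)
z=.230;
while z>.2165:
    env.movel(H+[0,0,z],v=.05);F=fz();s=status.state();n=F[2]-F0z
    print("z%.4f act%.4f"%(z,s["tool_pos"][2]),"F f%.1f b%.1f z%.1f"%(F@f,F@b,n),"w%.1f t%.1f"%(s["gripper_width"]*1e3,s["clock"]))
    if n>14.6:break
    z-=.0015 if n<7 else .0007
E
```

```text
z0.2300 act0.2300 F f0.1 b-0.2 z-0.3 w36.1 t45.4
z0.2285 act0.2285 F f0.2 b-0.2 z0.1 w35.7 t45.7
z0.2270 act0.2270 F f0.2 b-0.1 z0.5 w35.9 t46.0
z0.2255 act0.2260 F f-0.0 b0.0 z1.5 w36.1 t46.3
z0.2240 act0.2253 F f-0.4 b0.4 z4.3 w35.8 t46.6
z0.2225 act0.2242 F f-0.4 b1.2 z8.0 w36.0 t47.0
z0.2218 act0.2240 F f-0.7 b0.7 z9.3 w35.9 t47.3
z0.2211 act0.2238 F f-0.7 b1.1 z9.0 w35.7 t47.6
z0.2204 act0.2236 F f-0.5 b0.8 z10.5 w35.9 t47.9
z0.2197 act0.2234 F f-0.9 b1.0 z10.6 w35.9 t48.2
z0.2190 act0.2233 F f-0.9 b0.8 z11.5 w35.9 t48.5
z0.2183 act0.2229 F f-0.9 b0.6 z12.1 w35.9 t48.9
z0.2176 act0.2228 F f-0.4 b0.6 z12.8 w36.4 t49.2
z0.2169 act0.2226 F f-1.2 b0.6 z13.7 w36.1 t49.5
```

```bash
python3 - <<'E'
from sp import *
F0z=-2.7
def rd(m):
    v=[]
    for _ in range(4): env.wait(.02);v.append(status.state()["contact_force"])
    F=np.mean(v,0);s=status.state();print(m,"act",s["tool_pos"].round(4),"F f%.1f b%.1f z%.1f"%(F@f,F@b,F[2]-F0z),"w%.1f ff%.1f t%.2f"%(s["gripper_width"]*1e3,s["finger_force"],s["clock"]));return F[2]-F0z,s
z=.2162
while z>.212:
    env.movel(H+[0,0,z],v=.05);n,s=rd("z%.4f"%z)
    if n>15.3:break
    z-=.0006
za=s["tool_pos"][2]
env.open_gripper();rd("open")
env.movel(H+[0,0,za],v=.1);rd("back")
env.grasp(22);rd("g22")
S=shot("side");T=shot("top");pickle.dump((S,T),open("v11.pkl","wb"))
E
```

```text
z0.2162 act [0.5476 0.1121 0.2224] F f-1.4 b0.4 z14.6 w36.3 ff68.2 t49.80
z0.2156 act [0.5477 0.1122 0.2222] F f-1.4 b0.4 z15.3 w35.9 ff68.2 t50.12
open act [0.5463 0.1112 0.2149] F f0.0 b-0.3 z2.4 w85.5 ff0.0 t50.73
back act [0.5464 0.1114 0.2226] F f-0.0 b-0.4 z2.6 w85.4 ff0.0 t51.04
g22 act [0.5465 0.1114 0.2227] F f-0.9 b0.2 z4.7 w49.9 ff22.3 t51.55
```

```bash
python3 - <<'E'
from sp import *
S,T=pickle.load(open("v11.pkl","rb"))
p=np.array([.5465,.1114,.2227]);mid=(p+.0165*f)[:2]
tips(S,.463,mid,.0915)
# ring top-face points around spindle by radius: bright points between z .088-.096 with r 27..46
for nm,k,c in(("S",S,np.array([.58975,.13507])),("T",T,np.array([.5933,.1346]))):
    W,col,ok=cloud(k);r=W[:,:2]-c;rr=np.hypot(*r.T)*1e3;a=np.degrees(np.arctan2(r@b[:2],r@f[:2]))
    for lo in range(-180,180,45):
        o=[]
        for r0,r1 in((29,31.5),(31.5,34),(34,37),(37,40),(40,44)):
            m=ok&(rr>r0)&(rr<r1)&(a>=lo)&(a<lo+45)&(W[:,2]>.08)&(W[:,2]<.105);o.append("%5.1f(%d)"%(np.median(W[m,2])*1e3,m.sum()) if m.sum() else "-")
        print(nm,lo,*o)
E
```

```text
z-12 n28 | +1: n16 x -2.6[-13.7 12.9] y 29.3 [1.6 42.2] | -1: n12 x -22.1[-23.8 -12.1] y -17.5 [-23.7 -2.4]
z-8 n133 | +1: n109 x 3.4[-11.0 20.2] y 31.9 [6.3 43.4] | -1: n24 x 6.0[-12.2 14.3] y -27.4 [-38.9 -2.6]
z-4 n166 | +1: n140 x 6.3[-11.2 23.1] y 28.9 [7.7 42.5] | -1: n26 x -1.1[-12.3 15.9] y -19.0 [-39.6 -3.3]
z0 n87 | +1: n82 x 9.2[-6.9 22.7] y 22.4 [11.0 33.0] | -1: n5 x -8.1[-8.2 2.5] y -11.8 [-16.7 -7.2]
z4 n40 | +1: n39 x 8.8[-5.5 22.8] y 19.4 [10.3 29.2] | -1: n1 x 7.7[7.7 7.7] y -15.4 [-15.4 -15.4]
z8 n56 | +1: n51 x 9.7[-3.7 21.9] y 19.3 [8.4 28.9] | -1: n5 x 4.0[4.0 8.3] y -3.3 [-12.8 -0.5]
z12 n301 | +1: n233 x 14.0[-5.3 24.3] y 15.9 [2.1 26.4] | -1: n68 x 18.2[8.1 24.2] y -6.9 [-17.6 -0.8]
z24 n40 | +1: n40 x -5.1[-9.3 0.0] y 15.7 [14.6 18.0]
z36 n42 | +1: n42 x -5.7[-10.6 -0.8] y 14.8 [13.4 16.6]
z48 n35 | +1: n35 x -8.1[-11.8 -3.9] y 14.4 [13.0 16.2]
z60 n40 | +1: n40 x -8.5[-12.7 -4.7] y 13.5 [12.0 15.1]
z72 n36 | +1: n36 x -10.3[-14.7 -5.6] y 13.1 [11.4 14.7]
z84 n5 | +1: n5 x -9.9[-12.6 -8.5] y 13.6 [13.0 15.4]
S -180 100.8(3)  91.5(2) - -  87.9(17)
S -135 - - -  87.4(4)  87.5(12)
S -90 - - - - -
S -45 -  92.3(5)  88.5(5)  87.6(17)  87.5(37)
S 0  95.3(26)  92.3(24)  87.8(28)  87.4(24)  87.4(37)
S 45  97.0(65)  90.8(37)  88.3(38)  87.6(31)  87.7(39)
S 90  98.4(67)  91.3(49)  87.9(38)  87.7(25)  87.7(42)
S 135  96.9(39)  91.5(18)  90.7(22)  91.9(32)  88.7(51)
T -180 - -  89.1(1)  88.5(7)  88.7(8)
T -135 102.8(8)  94.3(18)  91.0(22)  87.1(24)  88.1(21)
T -90 101.3(11)  92.0(13)  89.0(15)  88.0(18)  88.0(28)
T -45  98.5(7)  92.5(10)  87.8(11)  87.7(19)  88.2(30)
T 0  95.1(3)  91.9(8)  87.3(15)  87.9(17)  88.1(25)
T 45  93.8(9)  90.2(5)  88.4(19)  88.0(17)  87.8(26)
T 90  93.2(6)  90.1(6)  87.2(7)  90.5(11)  88.8(8)
T 135 - -  91.5(2)  92.8(4)  90.8(21)
```

```bash
python3 - <<'E'
from sp import *
p=H+[0,0,.2226]
for k in range(1,6):
    q=p+np.array([0,0,.002*k])-.09*f*.002*k
    env.movel(q,v=.04);s=st("up%d"%(2*k))
    if s["contact_force"][2]<-10: break
E
```

```text
up2 t51.90 p [0.546  0.111  0.2232] w49.9 ff23.2 F [ 0.3 -0.1 -1.7] M [-1.34  2.58 -0.06]
up4 t52.15 p [0.546  0.1111 0.2263] w50.0 ff23.2 F [-0.1 -0.3 -1.9] M [-1.34  2.56  0.04]
up6 t52.40 p [0.5459 0.1111 0.2288] w50.1 ff23.2 F [-0.9  0.2 -2.3] M [-1.26  2.62 -0.04]
up8 t52.65 p [0.5458 0.111  0.2309] w50.2 ff23.2 F [-0.1  0.1 -2.8] M [-1.33  2.63  0.01]
up10 t52.90 p [0.5456 0.1109 0.2329] w50.0 ff23.2 F [ 0.4 -0.8 -1.4] M [-1.29  2.65  0.02]
```

```bash
python3 - <<'E'
from sp import *
ph=np.radians(49.5);M=Rt(0,ph,1);C=np.array([.478-.0033,-.3585,0])
print(solve_ik(C+[0,0,.28],M) is not None,solve_ik(C+[0,0,.15],M) is not None)
p=status.state()["tool_pos"]
env.movel(np.array([p[0],p[1],.285]),v=.2)
env.goto(C+[0,0,.28],M);s=st("rack hover")
d=shot("side");t=shot("top");pickle.dump((d,t),open("v12.pkl","wb"))
tips(d,0.,np.array([.478,-.3585]),.28-.132);print();tips(t,0.,np.array([.478,-.3585]),.28-.132)
E
```

```text
True True
rack hover t55.04 p [ 0.475  -0.3578  0.2796] w50.1 ff23.3 F [-0.8  0.7 -2.3] M [-0.03  2.76  0.01]
z-8 n1 | +1: n1 x -2.3[-2.3 -2.3] y 10.6 [10.6 10.6]
z-4 n1 | -1: n1 x -3.7[-3.7 -3.7] y -10.5 [-10.5 -10.5]
z0 n5 | +1: n4 x -3.0[-5.3 -2.0] y 18.6 [15.9 19.7] | -1: n1 x -4.4[-4.4 -4.4] y -7.0 [-7.0 -7.0]
z4 n9 | +1: n7 x -2.3[-5.1 1.1] y 17.9 [16.2 20.8] | -1: n2 x -4.9[-5.6 -4.2] y -8.8 [-10.0 -7.7]
z8 n10 | +1: n7 x -3.1[-6.0 0.9] y 18.0 [11.8 19.5] | -1: n3 x -4.8[-6.2 -3.9] y -6.6 [-7.4 -4.3]
z12 n35 | +1: n26 x -3.0[-6.7 1.7] y 16.3 [11.8 20.5] | -1: n9 x -5.4[-6.9 -3.9] y -5.0 [-8.5 -3.3]
z24 n33 | +1: n23 x -2.5[-6.5 2.3] y 15.8 [13.3 18.8] | -1: n10 x -5.7[-7.0 -3.8] y -7.3 [-13.4 -3.5]
z36 n29 | +1: n24 x -3.8[-7.0 1.1] y 15.2 [8.5 17.1] | -1: n5 x -5.4[-5.5 -5.2] y -4.5 [-6.1 -3.2]
z48 n30 | +1: n25 x -4.0[-6.7 1.3] y 13.7 [9.5 17.7] | -1: n5 x -5.7[-6.8 -5.0] y -3.5 [-6.6 -1.9]
z60 n27 | +1: n25 x -4.4[-7.3 0.8] y 13.3 [2.3 16.3] | -1: n2 x -6.6[-6.8 -6.3] y -3.6 [-4.4 -2.9]
z72 n29 | +1: n26 x -4.1[-7.4 0.7] y 14.3 [9.5 17.1] | -1: n3 x -6.2[-8.1 -5.7] y -3.2 [-5.8 -2.6]
z84 n3 | +1: n3 x -0.4[-7.9 1.0] y 10.8 [8.7 13.3]

z8 n1 | +1: n1 x 3.2[3.2 3.2] y 15.2 [15.2 15.2]
z12 n1 | +1: n1 x 5.1[5.1 5.1] y 15.8 [15.8 15.8]
```

```bash
python3 - <<'E'
from sp import *
C=np.array([.4747,-.3585,0])
F0=np.array([-.5,.2,-2.4])
for z in(.258,.25,.24,.225,.205,.185,.165,.157,.154):
    env.movel(C+[0,0,z],v=.12);s=status.state();dF=s["contact_force"]-F0
    print("z%.3f act"%z,s["tool_pos"].round(4),"dF",dF.round(1),"w%.1f t%.2f"%(s["gripper_width"]*1e3,s["clock"]))
    if dF[2]>5 or np.abs(dF[:2]).max()>8:break
E
```

```text
z0.258 act [ 0.4745 -0.3581  0.2566] dF [-0.6 -0.1  0.9] w49.7 t55.48
z0.250 act [ 0.4746 -0.3584  0.2496] dF [ 0.6 -1.1  0.6] w49.7 t55.73
z0.240 act [ 0.4744 -0.3586  0.2389] dF [ 0.2 -1.1  0.6] w50.4 t55.98
z0.225 act [ 0.4744 -0.3581  0.2232] dF [ 0.2 -0.3  0.3] w49.7 t56.25
z0.205 act [ 0.4744 -0.3582  0.2037] dF [ 0.1 -0.5  1.5] w49.9 t56.57
z0.185 act [ 0.4745 -0.3584  0.1842] dF [-0.5  0.7  1. ] w50.2 t56.88
z0.165 act [ 0.4748 -0.3582  0.1644] dF [ 2.3 -0.1 -0.4] w49.8 t57.20
z0.157 act [ 0.4748 -0.3584  0.1567] dF [ 3.9 -0.7 -2.5] w49.5 t57.45
z0.154 act [ 0.4754 -0.359   0.1561] dF [1.4 0.8 6. ] w49.7 t57.70
```

```bash
python3 - <<'E'
from sp import *
env.open_gripper();s=st("open")
zt=s["orientation"][:,2];p=s["tool_pos"]
env.movel(p-.10*zt,v=.2)
q=status.state()["tool_pos"];env.movel(q+[-.02,.0,.12],v=.25);st("away")
env.set_joints(np.array([.2,-.4,.3,0,-1.6,0]))
d=shot("side");t=shot("top");pickle.dump((d,t),open("v13.pkl","wb"))
S0=pickle.load(open("side0.pkl","rb"))
for nm,k in(("before",S0),("after",d)):
    W,col,ok=cloud(k);m=ok&(abs(W[:,0]-.475)<.03)&(abs(W[:,1]+.358)<.05)&(W[:,2]>.13)&(col.max(1)<80)
    q=W[m];print(nm,m.sum(),np.percentile(q,[3,50,97],0).round(4).tolist())
    for lo in(.13,.16,.19):
        h=q[(q[:,2]>lo)&(q[:,2]<lo+.03)];print(np.median(h,0).round(4) if len(h) else "")
for k,c in((t,np.array([.5933,.1346])),(d,np.array([.58975,.13507]))):
    W,col,ok=cloud(k);r=W[:,:2]-c;rr=np.hypot(*r.T)*1e3;a=np.degrees(np.arctan2(r@b[:2],r@f[:2]))
    for lo in range(-180,180,30):
        o=[]
        for r0,r1 in((31.5,34),(34,37),(37,40),(40,44)):
            m=ok&(rr>r0)&(rr<r1)&(a>=lo)&(a<lo+30)&(W[:,2]>.08)&(W[:,2]<.105);o.append("%5.1f(%d)"%(np.median(W[m,2])*1e3,m.sum()) if m.sum() else "-")
        print(lo,*o)
print(status.state()["clock"])
E
```

```text
open t58.15 p [ 0.4746 -0.3586  0.1538] w85.4 ff0.0 F [ 0.3 -0.7 -0.4] M [ 0.02  2.1  -0.02]
away t59.43 p [ 0.3793 -0.3581  0.3372] w85.3 ff0.0 F [ 0.2 -0.  -0.8] M [-0.02  2.2   0.03]
before 411 [[0.4674, -0.3853, 0.1328], [0.4736, -0.3348, 0.1746], [0.4825, -0.3271, 0.2084]]
[ 0.4728 -0.3361  0.1434]
[ 0.4732 -0.334   0.176 ]
[ 0.4749 -0.3309  0.2002]
after 403 [[0.4669, -0.3835, 0.1328], [0.4731, -0.3325, 0.1748], [0.4818, -0.3243, 0.2082]]
[ 0.4721 -0.3337  0.1444]
[ 0.4734 -0.3318  0.1762]
[ 0.4737 -0.3281  0.1998]
-180  92.7(13)  90.5(10)  90.1(13)  91.0(17)
-150  93.8(11)  92.6(14)  87.8(13)  88.3(16)
-120  93.7(13)  91.7(14)  87.9(10)  88.6(18)
-90  93.7(8)  90.1(12)  90.1(13)  87.1(19)
-60  92.6(8)  88.7(10)  86.5(12)  87.8(18)
-30  92.9(7)  88.4(7)  87.8(11)  88.2(19)
0  90.2(4)  87.7(12)  88.9(11)  87.5(16)
30  91.1(3)  87.7(11)  87.9(13)  88.3(16)
60  88.8(4)  87.4(11)  86.4(11)  87.2(19)
90  90.2(7)  88.7(12)  87.9(10)  87.9(17)
120  91.2(8)  88.0(13)  87.6(12)  87.9(20)
150  90.8(8)  91.4(12)  90.3(11)  89.6(16)
-180  91.1(14)  90.0(17)  89.2(21)  89.2(25)
-150  93.1(2) -  88.4(11)  87.9(12)
-120 - - -  88.3(4)
-90 - - - -
-60 - -  88.0(3)  87.9(9)
-30  92.2(6)  87.6(6)  87.5(11)  87.1(29)
0  92.3(14)  87.2(16)  87.2(17)  87.4(27)
30  91.7(23)  88.1(19)  87.4(19)  87.3(24)
60  90.7(25)  89.1(24)  87.8(21)  87.4(27)
90  91.0(32)  88.0(24)  87.5(18)  87.4(31)
120  91.1(30)  87.7(19)  87.2(25)  87.4(23)
150  91.5(9)  91.6(17)  91.4(13)  89.1(27)
61.025
```

```bash
python3 -c "
from workcell import order
print(order.finish_job())"
```

```text
the job is handed in; nothing more can be done
None
```

I handed the job in at about 61 s: camera depth shows the ring closed in the groove under the head (pressed at about 15 N), with the pliers back upright in their slot 2 mm off in y. Three blemishes: the first lift jammed in the slot at 84 N so I laid the pliers on the bench to regrip, the eyes were spread to roughly 46–48 mm against 42–43 needed (limit 54), and the yellow and purple pliers fell over early on, apparently untouched by the arm.

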